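# Screw down the shaker, load it and set its wheel

## Task

Fix the shaker down: take the cross-bladed driver from its stand, set it square on the axis of each of the two slanted hold-down screws before turning, and drive both screws clockwise until fully home; the driver goes back in its stand. Only then set every lidded culture dish flat, lid up, on the shaker's tray, and last of all roll the ridged wheel on the grey box, its top going away from you, until the broad ridge stands straight up between the white ticks. Leave the other things where they are.

Things in the scene. Friction and masses are not known exactly. Their poses are not given: they have to be found in the camera images.
- shaker_mid (a point): middle of the underside of a flat white orbital shaker, 270 mm wide (y) and about 270 mm deep (x) with its two aluminium lugs on its -x side, fixed to the bench; x and y are its own level axes
- tray (a point): centre of the floor of the shaker's tray, 36 mm above the bench: black rubber floor, inside 144 mm (x) by 250 mm (y), steel rim 10 mm high. Room for three dishes in a row along y
- screw_l_head (a point): centre of the top of the left hold-down screw's head, on a lug at the front of the shaker. z points out along the screw's axis, which leans about 15 degrees towards the robot side and outward to the left (+y of the shaker). The head is a 24 mm square castle with a cross slot: two slots along its own x and y, each 7 mm wide, 7 mm deep, open at the sides, in the face of a 33 mm round flange. The point turns and sinks with the screw
- screw_r_head (a point): centre of the top of the right hold-down screw's head, on a lug at the front of the shaker. z points out along the screw's axis, which leans about 15 degrees towards the robot side and outward to the right (-y of the shaker). The head is a 24 mm square castle with a cross slot: two slots along its own x and y, each 7 mm wide, 7 mm deep, open at the sides, in the face of a 33 mm round flange. The point turns and sinks with the screw
- screw_l (a joint): turn of the left screw in rad: starts between 0 and 0.5, grows as it is turned clockwise seen from above; it sinks 2.5 mm a radian along its axis and meets a hard stop at 2.7, fully home. Needs about 0.12 N m to turn and stays where it is left; pressing does not turn it
- screw_r (a joint): turn of the right screw in rad: starts between 0 and 0.5, grows as it is turned clockwise seen from above; it sinks 2.5 mm a radian along its axis and meets a hard stop at 2.7, fully home. Needs about 0.12 N m to turn and stays where it is left; pressing does not turn it
- driver_tip (a point): point in the middle of the end of the driver's cross blade. z runs up the driver from tip to handle; the two blades lie along x and y, each 20 mm long, 3.2 mm thick, standing 9 mm out of an 18 mm round shank. 0.22 kg
- driver_grip (a point): point on the driver's axis in its handle, 100 mm above the tip and 25 mm below the top; the handle is 28 mm square with faces across x and y, 60 mm long (65 to 125 mm above the tip); a 40 mm round collar lies from 60 to 65 mm above the tip
- stand_mouth (a point): centre of the mouth of the driver's stand, a fixed dark steel square sleeve 42 mm wide, 66 mm high, with a 26 mm square bore, 62 mm deep. The driver stands in it with its collar resting on the mouth (tip 60 mm below the mouth)
- wheel_axis (a point): middle of the axle of the ridged wheel, 55 mm above the bench, in a grey box 110 x 74 mm. y is the axle; x points across it, away from the robot. Wheel 28 mm wide, hub radius 32 mm, eight ridges 4 mm thick out to radius 42 mm, 45 degrees apart, one of them 11 mm thick (the broad ridge). Two 9 mm cheeks beside it, 54 mm over both, 50 mm along x, stand only 17 mm above the axle, each with a white tick at the top of its middle
- wheel (a joint): angle of the ridged wheel in rad, growing as its top rolls towards the box's +x, away from the robot. Starts between 0 and 1.1; at 2.356 the broad ridge stands straight up; at 0 it points 135 degrees back from the top (low on the robot's side). A light push of 2 N on a ridge turns it; it stays where it is left
- dish_1_center (a point): centre (12 mm above its foot) of a flat round lidded culture dish, 24 mm high: grey lid 60 mm across and 16 mm high over a white foot 56 mm across and 8 mm high, about 80 g. May be absent
- dish_2_center (a point): centre (12 mm above its foot) of a flat round lidded culture dish, 24 mm high: grey lid 60 mm across and 16 mm high over a white foot 56 mm across and 8 mm high, about 80 g. May be absent
- dish_3_center (a point): centre (12 mm above its foot) of a flat round lidded culture dish, 24 mm high: grey lid 60 mm across and 16 mm high over a white foot 56 mm across and 8 mm high, about 80 g. May be absent
- timer: white timer lying flat, 62x62x20 mm; origin under its middle. A bystander, to be left alone
- strip_pot: small white bottle with blue cap, 42 mm across, 102 mm high; origin under its middle. A bystander, to be left alone
- stain: brown bottle with black cap, 36 mm across, 87 mm high; origin under its middle. A bystander, to be left alone
- tape_box: red box, 40x48x75 mm; origin under its middle. A bystander, to be left alone
- pen: pen, 17x135x16 mm, lying along its y; origin under its middle. A bystander, to be left alone
There are look-alikes about, which are no part of the job. Leave any blue or orange look-alike of the part that bears dish_3_center alone.

How it is judged:
On the way, in this order (a step that is already met when the one before it is completed fails the run):
1. both hold-down screws are fully home (value of joint each of screw_l, screw_r above 2.5 rad), for 0.2 s.
2. the driver stands in its stand again (distance between driver_grip and stand_mouth below 0.055 m and horizontal distance between driver_tip and stand_mouth below 0.008 m and angle between driver_tip's own z axis and vertical below 0.1 rad and z of driver_tip in the frame of stand_mouth below -0.05 m and linear speed of driver below 0.02 m/s), for 0.2 s.
3. every culture dish lies flat, lid up, on the tray (x of dish_1_center in the frame of tray between -0.055 and 0.055 m and y of dish_1_center in the frame of tray between -0.11 and 0.11 m and z of dish_1_center in the frame of tray between 0.006 and 0.02 m and angle between each of dish_1_center, dish_2_center, dish_3_center's own z axis and vertical below 0.12 rad and linear speed of each of dish_1, dish_2, dish_3 below 0.02 m/s and x of dish_2_center in the frame of tray between -0.055 and 0.055 m and y of dish_2_center in the frame of tray between -0.11 and 0.11 m and z of dish_2_center in the frame of tray between 0.006 and 0.02 m and x of dish_3_center in the frame of tray between -0.055 and 0.055 m and y of dish_3_center in the frame of tray between -0.11 and 0.11 m and z of dish_3_center in the frame of tray between 0.006 and 0.02 m), for 0.2 s.
4. the broad ridge stands straight up (value of joint wheel between 2.156 and 2.556 rad), for 0.2 s.
At the end, for the whole second after the job is handed in: Both screws home (over 2.5 rad); driver upright in its stand, tip 50 mm down; every dish lid up and level (7 degrees) on the tray floor, its centre within 55 mm (x) and 110 mm (y) of the tray's; broad ridge within 11 degrees of straight up; all at rest (all of step 1 and all of step 2 and all of step 3 and all of step 4); the robot touches nothing.
It fails at once if the left screw is turned while the driver is not square on its axis (leaning over 8.5 degrees, or its tip over 4 mm off the axis or out of the slots) (velocity of joint screw_l above 0.15 rad/s and (angle between the z axis of driver_tip and the z axis of screw_l_head, either way round above 0.15 rad or x of driver_tip in the frame of screw_l_head above 0.004 m or x of driver_tip in the frame of screw_l_head below -0.004 m or y of driver_tip in the frame of screw_l_head above 0.004 m or y of driver_tip in the frame of screw_l_head below -0.004 m or z of driver_tip in the frame of screw_l_head above 0.002 m)).
It fails at once if the right screw is turned while the driver is not square on its axis (leaning over 8.5 degrees, or its tip over 4 mm off the axis or out of the slots) (velocity of joint screw_r above 0.15 rad/s and (angle between the z axis of driver_tip and the z axis of screw_r_head, either way round above 0.15 rad or x of driver_tip in the frame of screw_r_head above 0.004 m or x of driver_tip in the frame of screw_r_head below -0.004 m or y of driver_tip in the frame of screw_r_head above 0.004 m or y of driver_tip in the frame of screw_r_head below -0.004 m or z of driver_tip in the frame of screw_r_head above 0.002 m)).
It fails at once if a bystander (timer, bottles, box, pen) is pushed more than 4 cm (distance of any of timer, strip_pot, stain, tape_box, pen from where it was at the start of the episode above 0.04 m).
Of dish_1, dish_2, dish_3 only 2 to 3 are there at a start; the rules pass over those that are not, and their reading is None.
At some moment in a run one of dish_1, dish_2, dish_3 may be knocked a few centimetres aside while the robot is not near it.
It also fails if it takes over 210 s, if anything falls off the work surface, if the arm or the gripper's body presses on something with over 40 N, if the wrist force passes 120 N, or if a joint passes its speed limit or range.

## Robot

A 6-joint arm with a two-finger parallel gripper is mounted at the origin on a cart in front of the work surface, level with it; the furniture and walls round the work are solid. World frame = base frame: x ahead of the robot, y to its left, z up, the work surface at z = 0. Lengths are in m, angles in rad, forces in N, time in s.
With the tool pointing down it reaches from about 0.3 to 0.75 m from the base axis. Payload 8.5 kg.
Tool frame: the origin (TCP) lies midway between the tips of the shut fingers; the grasp point (between the pads) lies 19 mm behind it (ctrl.pinch_z is the distance from the TCP to the grasp point, in m); z points along the fingers, y is the line along which they close (so a half turn about z gives the same grasp; the last joint's range is limited). The gripper opens to 88 mm and grips with 3 to 60 N. Pads are 18 mm wide; open, the fingers measure 123 mm over their backs; the gripper's body (75 mm by 187 mm) begins 45 mm behind the grasp point.
Start: joints at [0.966, 0.381, 1.297, -0, 1.464, -0.215], TCP at [0.209, 0.509, 0.239] pointing down, gripper open.
Joint ranges: [-3.11, 3.11], [-0.89, 2.33], [0.22, 2.48], [-1.42, 4.56], [0.17, 2.85], [-2.88, 2.88]. Speed limits (rad/s): [2.39, 2.39, 3.14, 3.14, 3.14, 3.14].

## Interface

Orientations are given as [roll, pitch, yaw] about the fixed x, y, z axes, in that order (R = Rz(yaw) Ry(pitch) Rx(roll)).
In Python, from cell import ctrl gives the robot as it stands. The module is installed in compiled form; this text tells all that it offers.
- The arm moves only by the shell command python3 -m creep 'ROWS' [FORCE]. ROWS is a JSON object of lists of equal length, an entry for each row: "twist": the turn, a rotation vector about the world's x, y, z in degrees, a list of three; "offset": the shift along the world's x, y, z in mm, a list of three; "jaw": the opening, from 0 (shut) to 1 (fully open). In form: {"twist": [[wx, wy, wz], ...], "offset": [[tx, ty, tz], ...], "jaw": [jaw, ...]}. A call has 1 to 8 rows; each row shifts and turns the commanded pose from where the row before left it; what a row does not reach is not made up. A row lasts 1/12 s, in which the tool goes at most 41.7 mm and 7.16 degrees, less where a joint would pass 70% of its speed; a pose out of reach is approached as far as the arm can. A call with a gripper value outside its range is refused whole. The fingers move at their own pace and stop on an object; FORCE is the grip in N (left out, the last holds). Time passes only in rows, so rows that do not move let the fingers close. It gives the time, the measured TCP pose, the force, the opening and the grip force at its end, in the units of the state.
- ctrl.observe(): the state, without advancing time (a new reading comes with each control period).
- ctrl.get_image(name): name is "scene" or "top"; returns a dict with "pixels" (420x560x3 uint8, red, green, blue), "depth" (420x560 float32, m along the optical axis (not along the pixel's ray), 0 where there is no reading), "K" (3x3 intrinsics, pixels), "rvec" (rotation vector, rad) and "tvec" (3), from world to camera coordinates, as OpenCV has them. Camera axes: x right, y down, z forward; pixel columns grow to the right and rows downward; lengths in m; the calibration is good to about 2 mm. A picture is of the moment at which its call begins.
- ctrl.job_done(): hands the job in; it is judged then, once.
The state is a dict: "clock": time; "joint_positions": joint angles; "dq": joint speeds; "effort": joint torques, N m; "tcp_pos": TCP position; "tcp_rot": TCP orientation; "contact_force": force on the tool from outside, world axes, zero at the start; "torque": the same for the moment, N m; "gripper_width": finger opening in m; "grip_force": force on a finger pad.
Only numpy, scipy, OpenCV 4.12 (cv2) and the standard library are available. Lean on these libraries where they do the work, as an engineer would, in place of code of your own. Each camera call takes 0.05 s, during which the arm holds its last target. There are 200 camera calls.

## Working session

There is one attempt and no reset: what is moved stays moved. The work goes in short steps, Python scripts to look and compute and a shell command to move; the robot and the scene stay as the last step left them, time stands still between calls to the robot, and variables do not carry over. Pictures are saved under pics/ and viewed, at most 14 in all, crops included, and the job is handed in when it is done.

```bash
mkdir -p pics; cat > h.py <<'E'
import numpy as np, cv2
from cell import ctrl
def grab(name):
    im=ctrl.get_image(name); im['R']=cv2.Rodrigues(np.array(im['rvec'],float))[0]; im['t']=np.array(im['tvec'],float).ravel(); im['K']=np.array(im['K'],float)
    return im
def save(im,fn,box=None,scale=1):
    p=im['pixels'][:,:,::-1]
    if box: u0,v0,u1,v1=box; p=p[v0:v1,u0:u1]
    if scale!=1: p=cv2.resize(p,None,fx=scale,fy=scale,interpolation=cv2.INTER_CUBIC)
    cv2.imwrite('pics/'+fn,p)
def cloud(im):
    d=im['depth']; v,u=np.indices(d.shape); K=im['K']
    c=np.stack([(u-K[0,2])/K[0,0]*d,(v-K[1,2])/K[1,1]*d,d],-1)
    w=(c-im['t'])@im['R']; w[d==0]=np.nan
    return w
def ray(im,u,v,z):
    K=im['K']; r=im['R'].T@np.array([(u-K[0,2])/K[0,0],(v-K[1,2])/K[1,1],1]); o=-im['R'].T@im['t']
    return o+r*(z-o[2])/r[2]
def proj(im,p):
    c=im['R']@np.array(p,float)+im['t']; q=im['K']@c; return q[:2]/q[2]
E
python3 - <<'E'
from h import *
for n in ['scene','top']:
    im=grab(n); save(im,n+'0.png'); print(n,-im['R'].T@im['t'],im['K'][0,0]); np.savez(n+'0.npz',**{k:im[k] for k in ['pixels','depth','K','R','t']})
print(ctrl.observe())
E
```

```text
scene [-0.09774227 -1.086093    0.75787931] 471.28837188084884
top [ 0.46606475 -0.03645888  1.17230025] 406.5625919110709
{'clock': 0.1, 'joint_positions': array([ 9.65699862e-01,  3.81125058e-01,  1.29812576e+00,  8.44253391e-06,
        1.46356120e+00, -2.15293890e-01]), 'dq': array([-1.97497536e-03, -1.40411659e-03, -1.12516525e-03,  4.69429214e-04,
       -5.09940067e-05, -8.02076944e-04]), 'effort': array([ 3.67975241e-03, -4.38644278e+01, -2.24911094e+01,  7.14765256e-02,
        3.42074479e-02, -7.43273245e-05]), 'tcp_pos': array([0.20886694, 0.50854971, 0.23822139]), 'tcp_rot': array([-3.14040323e+00, -2.68697357e-04,  2.75178901e+00]), 'contact_force': array([-0.73912568, -0.07737662,  0.4591936 ]), 'torque': array([-0.01620372, -0.0010455 , -0.0529443 ]), 'grip_force': 0.0, 'gripper_width': 0.08808950364239185}
```

View pics/scene0.png

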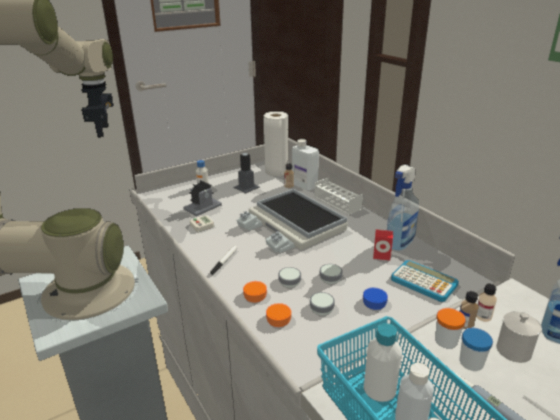

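View pics/top0.png

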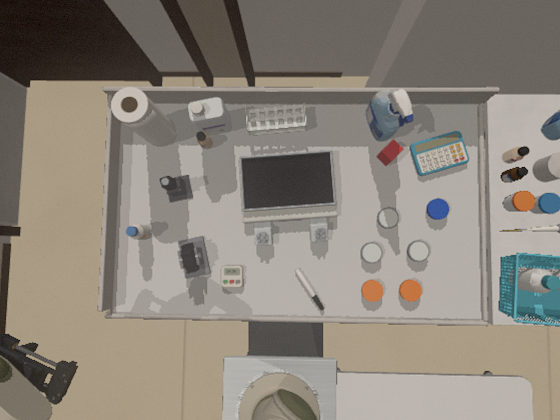

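The scene view shows the robot and the bench. In the top view:
- Shaker tray is at about (288,181), and its screws are at (263,235) left and (320,232) right.
- Driver and stand are at about (178,188), and the wheel box is at (192,257).
- Grey-lidded dishes are at (388,218), (372,253) and (419,251).
- Look-alikes are blue at (438,209) and orange at (372,290) and (411,290). The dish description says grey lid, so I'll take the three grey ones and confirm with a crop.

```bash
python3 - <<'E'
from h import *
def ld(n):
    z=np.load(n+'0.npz'); return {k:z[k] for k in z}
t=ld('top'); s=ld('scene')
def up(p,b,w,h): return cv2.resize(p[b[1]:b[3],b[0]:b[2]],(w,h),interpolation=cv2.INTER_CUBIC)
A=up(t['pixels'],(350,190,460,310),366,400)
B=up(s['pixels'],(235,250,395,335),434,231)
C=up(t['pixels'],(235,215,345,255),434,158)
canvas=np.zeros((400,800,3),np.uint8); canvas[:, :366]=A; canvas[:231,366:]=B; canvas[231:389,366:]=C
cv2.imwrite('pics/c1.png',canvas[:,:,::-1])
A=up(t['pixels'],(150,160,250,290),300,390); B=up(s['pixels'],(175,140,265,235),370,390)
cv2.imwrite('pics/c2.png',np.hstack([A,B])[:,:,::-1])
w=cloud(t); ws=cloud(s)
hsv=cv2.cvtColor(t['pixels'],cv2.COLOR_RGB2HSV)
for (u,v) in [(388,218),(372,253),(419,251),(438,209),(372,290),(263,235),(320,232),(178,188),(192,257),(288,181)]:
    print((u,v),t['pixels'][v,u],w[v,u].round(4))
# tray: dark pixels
m=((t['pixels'].max(2)<60)&(w[...,2]>0.02)&(w[...,2]<0.06)&(w[...,0]>.4)).astype(np.uint8)
n,l,st,ce=cv2.connectedComponentsWithStats(m); i=1+np.argmax(st[1:,4]); 
c=max(cv2.findContours((l==i).astype(np.uint8),0,2)[0],key=cv2.contourArea); r=cv2.minAreaRect(c); print('tray',r, ray(t,*r[0],.036)); bx=cv2.boxPoints(r); print([ray(t,*p,.036)[:2].round(4) for p in bx]); print('med z',np.nanmedian(w[l==i][:,2]))
# dishes: points with z .016-.03 in region
m=((w[...,2]>0.015)&(w[...,2]<0.035)&(w[...,1]<-.18)&(w[...,0]>.2)&(w[...,0]<.62)).astype(np.uint8)
n,l,st,ce=cv2.connectedComponentsWithStats(m)
for i in range(1,n):
    if st[i,4]>100:
        q=w[l==i]; print(ce[i].round(1),st[i],'c',ray(t,*ce[i],.024).round(4),'med',np.nanmedian(q,0).round(4),'rgb',np.median(t['pixels'][l==i],0))
# stand/driver/wheel heights
for nm,b in [('stand',(160,170,215,205)),('wheel',(170,230,215,285)),('lugL',(248,220,278,250)),('lugR',(305,218,335,248))]:
    q=w[b[1]:b[3],b[0]:b[2]].reshape(-1,3); q=q[np.isfinite(q[:,2])]
    print(nm,np.histogram(q[:,2],bins=np.arange(-.01,.16,.01))[0], 'top',q[q[:,2]>q[:,2].max()-.006].mean(0).round(4),q[:,2].max().round(4))
E
```

```text
(388, 218) [145 143 135] [ 0.5492 -0.2996  0.0213]
(372, 253) [185 183 175] [ 0.4503 -0.2547  0.0205]
(419, 251) [183 181 174] [ 0.4579 -0.3855  0.02  ]
(438, 209) [ 61  89 154] [ 0.5763 -0.4389  0.023 ]
(372, 290) [196 120  71] [ 0.3478 -0.2543  0.0211]
(263, 235) [143 141 140] [0.4955 0.0501 0.0502]
(320, 232) [133 133 130] [ 0.5064 -0.1075  0.04  ]
(178, 188) [77 75 74] [0.6214 0.2867 0.0664]
(192, 257) [66 64 61] [0.4328 0.2385 0.0779]
(288, 181) [57 55 53] [ 0.6495 -0.0165  0.0332]
tray ((287.09417724609375, 180.01669311523438), (49.136375427246094, 87.46182250976562), 86.00909423828125) [ 0.65187532 -0.01391696  0.036     ]
[array([0.7121, 0.1159]), array([ 0.7319, -0.1314]), array([ 0.5925, -0.1418]), array([0.5723, 0.103 ])]
med z 0.03479577827152764
[483.7 257.1] [480 195   8 126 457] c [ 0.444  -0.5618  0.024 ] med [ 0.4441 -0.5648  0.0173] rgb [167. 160. 152.]
[515.  245.1] [ 487  194   73  132 3982] c [ 0.4785 -0.6482  0.024 ] med [ 0.4959 -0.6306  0.0242] rgb [186. 180. 173.]
[437.4 208.9] [427 199  22  21 368] c [ 0.5765 -0.4368  0.024 ] med [ 0.5764 -0.4371  0.0227] rg
[... 795 characters left out ...]
0.0258] rgb [ 70. 126. 134.]
[400.8 321.7] [345 318 113   8 405] c [ 0.2633 -0.3324  0.024 ] med [ 0.2621 -0.3335  0.0175] rgb [167. 159. 151.]
[472.  323.2] [457 321  31   5 112] c [ 0.2633 -0.5259  0.024 ] med [ 0.2625 -0.5265  0.0177] rgb [167. 160. 152.]
stand [966 554  16  22  21  23  24  80  30  16  15  18  15  65  52   0] top [0.6292 0.3031 0.1311] 0.1348
wheel [1135  488  270   15   18   28   37  148  169  128   29    0    0    0
    0    0] top [0.4362 0.2501 0.0932] 0.0964
lugL [303 100  97 126 177  76  15   0   0   0   0   0   0   0   0   0] top [0.4893 0.0541 0.0509] 0.0551
lugR [347 115  95  82 152  98   8   0   0   0   0   0   0   0   0   0] top [ 0.5036 -0.1048  0.0487] 0.0526
```

View pics/c1.png

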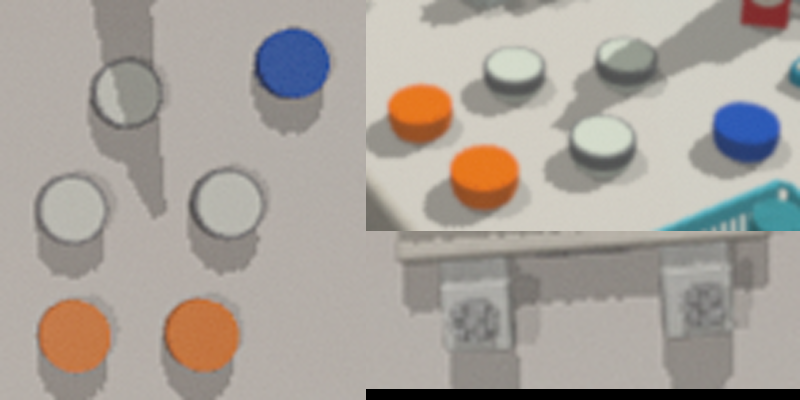

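View pics/c2.png

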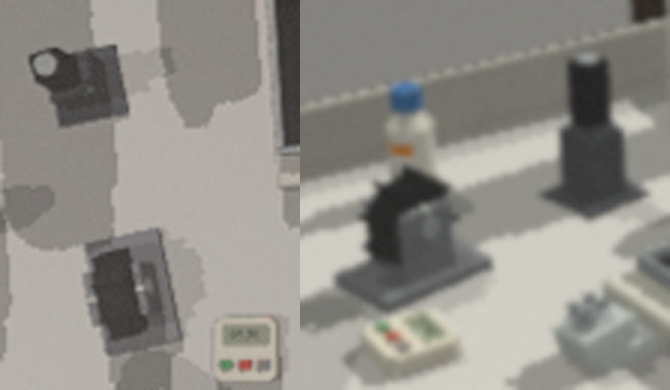

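The crop shows the three grey/white dishes, which differ from the uniformly orange and blue ones. They show a light disc with a dark ring around it, so they may lie lid down. I'll check that along with the lug planes, screw heads, stand and wheel.

```bash
python3 - <<'E'
from h import *
def ld(n):
    z=np.load(n+'0.npz'); return {k:z[k] for k in z}
t=ld('top'); s=ld('scene')
def up(p,b,w,h): return cv2.resize(p[b[1]:b[3],b[0]:b[2]],(w,h),interpolation=cv2.INTER_NEAREST)
g=np.zeros((600,800,3),np.uint8)
g[:300,:400]=up(t['pixels'],(250,218,282,242+0),400,300); g[:300,400:]=up(t['pixels'],(305,216,337,240),400,300)
g[300:,:400]=up(s['pixels'],(232,206,296,254),400,300); g[300:,400:]=up(s['pixels'],(272,256,352,316),400,300)
cv2.imwrite('pics/c3.png',g[:,:,::-1])
w=cloud(t); ws=cloud(s)
# dishes: radial profile of brightness & z, top view
for c in [(387.5,217.9),(417.8,251.1),(370.9,252.8),(410,290.4)]:
    p0=ray(t,*c,.024); d=np.hypot(w[...,0]-p0[0],w[...,1]-p0[1])
    print([(r,int(np.median(t['pixels'][(d>r/1e3)&(d<=(r+3)/1e3)].mean(1))),round(float(np.nanmedian(w[(d>r/1e3)&(d<=(r+3)/1e3)][:,2]))*0+float(np.nanmedian(w[(d>r/1e3)&(d<=(r+3)/1e3)][:,2])),4)) for r in range(0,36,3)])
# lug planes
yaw=np.radians(4.58)
for nm,c in [('L',(.492,.052)),('R',(.505,-.106))]:
    for cn,W in [('top',w),('scene',ws)]:
        m=(abs(W[...,0]-c[0])<.04)&(abs(W[...,1]-c[1])<.04)&(W[...,2]>.012)
        q=W[m]; 
        rng=np.random.default_rng(0); best=None
        for k in range(800):
            a=q[rng.choice(len(q),3,False)]; n=np.cross(a[1]-a[0],a[2]-a[0]); L=np.linalg.norm(n)
            if L<1e-6: continue
            n/=L; n*=np.sign(n[2])
            if n[2]<.8: continue
            i=abs((q-a[0])@n)<.0015
            if best is None or i.sum()>best.sum(): best=i
        b=q[best]; ce=b.mean(0); n=np.linalg.svd(b-ce)[2][2]; n*=np.sign(n[2])
        print(nm,cn,len(q),best.sum(),'c',ce.round(4),'n',n.round(3),'lean',np.degrees(np.arccos(n[2])).round(1))
E
```

```text
[(0, 141, 0.0222), (3, 141, 0.0238), (6, 142, 0.0223), (9, 142, 0.0236), (12, 143, 0.0228), (15, 143, 0.0235), (18, 145, 0.0234), (21, 144, 0.0234), (24, 136, 0.023), (27, 115, 0.0207), (30, 138, -0.0009), (33, 138, -0.0012)]
[(0, 180, 0.0231), (3, 180, 0.0227), (6, 179, 0.0225), (9, 180, 0.0238), (12, 180, 0.0232), (15, 180, 0.0225), (18, 180, 0.023), (21, 180, 0.0222), (24, 155, 0.0229), (27, 131, 0.0198), (30, 146, -0.0016), (33, 172, -0.002)]
[(0, 180, 0.0203), (3, 180, 0.0221), (6, 180, 0.0232), (9, 180, 0.0238), (12, 180, 0.0223), (15, 181, 0.023), (18, 181, 0.0228), (21, 180, 0.0235), (24, 158, 0.0228), (27, 133, 0.0212), (30, 164, -0.0019), (33, 149, -0.0013)]
[(0, 125, 0.0246), (3, 125, 0.0241), (6, 126, 0.0229), (9, 125, 0.0226), (12, 126, 0.0232), (15, 125, 0.0227), (18, 126, 0.0224), (21, 125, 0.0225), (24, 125, 0.0217), (27, 124, 0.02), (30, 152, -0.0012), (33, 173, -0.0018)]
L top 401 99 c [0.4929 0.0523 0.0329] n [-0.153  0.129  0.98 ] lean 11.6
L scene 267 59 c [0.4921 0.0391 0.0342] n [-0.232 -0.087  0.969] lean 14.4
R top 404 90 c [ 0.5037 -0.1038  0.0331] n [-0.189 -0.177  0.966] lean 15.0
R scene 323 86 c [ 0.5021 -0.1134  0.0317] n [-0.198 -0.22   0.955] lean 17.2
```

View pics/c3.png

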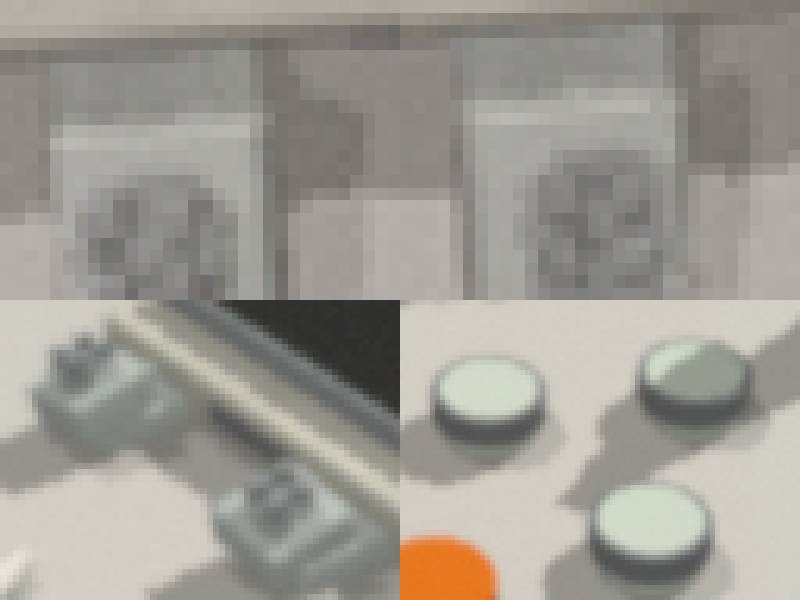

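The crop shows dishes with grey side walls at the top and a pale band at the bench, so all three lie lid up. The lugs carry castle heads at about (262.6,238) and (320.8,234). Next is one refined measurement of the screws, stand and wheel.

```bash
python3 - <<'E'
from h import *
from scipy.ndimage import map_coordinates
def ld(n):
    z=np.load(n+'0.npz'); return {k:z[k] for k in z}
t=ld('top'); s=ld('scene'); w=cloud(t); ws=cloud(s)
yaw=np.radians(4.58); Rz=np.array([[np.cos(yaw),-np.sin(yaw),0],[np.sin(yaw),np.cos(yaw),0],[0,0,1]])
k=np.sin(np.radians(15))/np.sqrt(2)
for nm,sg,uv,uvs in [('L',1,(262.6,238),(244.8,215.6)),('R',-1,(320.8,233.9),(276.5,237.5))]:
    n=Rz@np.array([-k,sg*k,np.cos(np.radians(15))])
    # triangulate
    o=[-i['R'].T@i['t'] for i in (t,s)]; d=[ray(t,*uv,0)-o[0],ray(s,*uvs,0)-o[1]]; d=[x/np.linalg.norm(x) for x in d]
    A=sum(np.eye(3)-np.outer(x,x) for x in d); p=np.linalg.solve(A,sum((np.eye(3)-np.outer(x,x))@oo for x,oo in zip(d,o)))
    print(nm,'axis',n.round(4),'tri',p.round(4))
    for cn,W in (('top',w),('scene',ws)):
        m=(np.hypot(W[...,0]-p[0],W[...,1]-p[1])<.03)&(W[...,2]>.02); q=W[m]; h=(q-p)@n
        print(cn,np.histogram(h,bins=np.arange(-.024,.013,.003)))
        hi=q[(h>-.004)]; print('   hi mean',hi.mean(0).round(4),len(hi))
    # angular pattern, on head-top plane centre p
    ex=Rz@np.array([1,0,0]); ex=ex-n*(ex@n); ex/=np.linalg.norm(ex); ey=np.cross(n,ex)
    th=np.radians(np.arange(0,360,3))
    for cn,im in (('top',t),('scene',s)):
        g=im['pixels'].mean(2); acc=np.zeros(len(th))
        for r in (.007,.009,.011):
            pts=[proj(im,p+r*(np.cos(a)*ex+np.sin(a)*ey)) for a in th]; acc+=map_coordinates(g,[[q[1] for q in pts],[q[0] for q in pts]],order=1)
        c4=(acc*np.exp(-1j*4*th)).mean(); print('  ',cn,'bright post dir',np.degrees(np.angle(c4)/4).round(1),'slot',(np.degrees(np.angle(-c4))/4).round(1),'amp',abs(c4).round(1))
# stand, driver top, wheel
g=t['pixels']
def comp(mask,near):
    nn,l,st,ce=cv2.connectedComponentsWithStats(mask.astype(np.uint8)); i=l[near[1],near[0]]; return l==i
m=(w[...,2]>.123)&(w[...,0]>.58)&(w[...,0]<.68)&(w[...,1]>.25)&(w[...,1]<.36); v,u=np.where(m); print('driver top',u.mean(),v.mean(),ray(t,u.mean(),v.mean(),.131).round(4),m.sum())
m=(w[...,2]>.056)&(w[...,2]<.076)&(w[...,0]>.58)&(w[...,0]<.68)&(w[...,1]>.2)&(w[...,1]<.36); v,u=np.where(m); print('mouth',w[m].mean(0).round(4))
for nm,b,zl,zh in (('stand',(155,165,205,210),.002,.012),('box',(170,225,220,290),.004,.03)):
    dk=np.zeros(g.shape[:2],bool); dk[b[1]:b[3],b[0]:b[2]]=True
    m=dk&(w[...,2]>.004)&(g.max(2)<125); c=max(cv2.findContours(m.astype(np.uint8),0,2)[0],key=cv2.contourArea); r=cv2.minAreaRect(c)
    print(nm,r,[ray(t,*p,(zl+zh)/2)[:2].round(4) for p in cv2.boxPoints(r)],'z hist',np.histogram(w[m][:,2],bins=np.arange(0,.1,.01))[0])
# white ticks: bright in box region above z .06
m=np.zeros(g.shape[:2],bool); m[235:275,175:212]=True; m&=(w[...,2]>.06)&(g.min(2)>120); v,u=np.where(m); print('ticks',[(a,b,ray(t,a,b,.072).round(4)) for a,b in zip(u,v)])
E
```

```text
L axis [-0.197   0.1678  0.9659] tri [0.4881 0.0513 0.0424]
top (array([ 3,  4, 12, 34, 85, 57,  7, 27, 30, 12, 20,  8]), array([-2.4000000e-02, -2.1000000e-02, -1.8000000e-02, -1.5000000e-02,
       -1.2000000e-02, -9.0000000e-03, -6.0000000e-03, -3.0000000e-03,
       -6.9388939e-18,  3.0000000e-03,  6.0000000e-03,  9.0000000e-03,
        1.2000000e-02]))
   hi mean [0.4887 0.0559 0.045 ] 100
scene (array([ 9,  9, 12, 20, 44, 40,  0,  2, 23,  9,  9, 12]), array([-2.4000000e-02, -2.1000000e-02, -1.8000000e-02, -1.5000000e-02,
       -1.2000000e-02, -9.0000000e-03, -6.0000000e-03, -3.0000000e-03,
       -6.9388939e-18,  3.0000000e-03,  6.0000000e-03,  9.0000000e-03,
        1.2000000e-02]))
   hi mean [0.4871 0.0499 0.0475] 55
   top bright post dir 1.9 slot -43.1 amp 8.0
   scene bright post dir 7.7 slot -37.3 amp 1.9
R axis [-0.1678 -0.197   0.9659] tri [ 0.5021 -0.1103  0.0417]
top (array([ 0,  0,  0, 38, 88, 36,  9, 28, 33, 20, 19,  1]), array([-2.4000000e-02, -2.1000000e-02, -1.8000000e-02, -1.5000000e-02,
       -1.2000000e-02, -9.0000000e-03, -6.0000000e-03, -3.0000000e-03,
  
[... 3523 characters left out ...]
, np.int64(261), array([0.4212, 0.2751, 0.072 ])), (np.int64(179), np.int64(262), array([0.4185, 0.275 , 0.072 ])), (np.int64(179), np.int64(263), array([0.4159, 0.2749, 0.072 ])), (np.int64(180), np.int64(264), array([0.4132, 0.2721, 0.072 ])), (np.int64(181), np.int64(264), array([0.4133, 0.2693, 0.072 ])), (np.int64(180), np.int64(265), array([0.4105, 0.272 , 0.072 ])), (np.int64(181), np.int64(265), array([0.4106, 0.2693, 0.072 ])), (np.int64(180), np.int64(266), array([0.4078, 0.2719, 0.072 ])), (np.int64(180), np.int64(267), array([0.4051, 0.2718, 0.072 ])), (np.int64(181), np.int64(268), array([0.4025, 0.269 , 0.072 ])), (np.int64(182), np.int64(268), array([0.4026, 0.2662, 0.072 ]))]
```

Driver is at (0.629,0.302) with yaw of about 8.5°, heights match the description, and the wheel box is at (0.430,0.251) with yaw of about 12°. First move is to go above the driver.

```bash
python3 -m creep '{"twist":[[0,0,-4.2],[0,0,-4.2],[0,0,-4.2],[0,0,-4.2],[0,0,-4.2],[0,0,-4.2],[0,0,-4.2]],"offset":[[30,-15,0],[30,-15,0],[30,-15,0],[30,-15,0],[30,-15,0],[30,-15,0],[30,-15,0]],"jaw":[1,1,1,1,1,1,1]}' 25
python3 -m creep '{"twist":[[0,0,-4.2],[0,0,-4.2],[0,0,-4.2],[0,0,-4.2],[0,0,-4.2],[0,0,-4.2],[0,0,-4.2],[0,0,0]],"offset":[[30,-15,-5],[30,-15,-5],[30,-15,-5],[30,-15,-5],[30,-15,-5],[30,-15,-5],[30,-12,0],[0,0,0]],"jaw":[1,1,1,1,1,1,1,1]}'
cat > st.py <<'E'
from h import *
from scipy.spatial.transform import Rotation as Ro
o=ctrl.observe(); R=Ro.from_euler('xyz',o['tcp_rot'])
g=o['tcp_pos']-ctrl.pinch_z*R.apply([0,0,1])
print('t',round(o['clock'],2),'tcp',o['tcp_pos'].round(4),'rpy',np.degrees(o['tcp_rot']).round(1),'toolz',R.apply([0,0,1]).round(3),'grasp',g.round(4),'F',np.array(o['contact_force']).round(1),'T',np.array(o['torque']).round(2),'w',round(o['gripper_width'],4),'gf',round(o['grip_force'],1),'q',np.degrees(o['joint_positions']).round(0))
E
python3 st.py
python3 - <<'E'
from h import *
from scipy.ndimage import map_coordinates
def ld(n):
    z=np.load(n+'0.npz'); return {k:z[k] for k in z}
t=ld('top'); s=ld('scene'); w=cloud(t); ws=cloud(s)
yaw=np.radians(4.58); Rz=np.array([[np.cos(yaw),-np.sin(yaw),0],[np.sin(yaw),np.cos(yaw),0],[0,0,1]])
k=np.sin(np.radians(15))/np.sqrt(2)
out=[]
for nm,sg,p in [('L',1,(.488,.0525,.044)),('R',-1,(.502,-.1085,.044))]:
    n=Rz@np.array([-k,sg*k,np.cos(np.radians(15))]); p=np.array(p)
    ex=Rz@np.array([1,0,0]); ex=ex-n*(ex@n); ex/=np.linalg.norm(ex); ey=np.cross(n,ex)
    for cn,W,im in (('top',w,t),('scene',ws,s)):
        m=(np.hypot(W[...,0]-p[0],W[...,1]-p[1])<.03)&(W[...,2]>.02); q=W[m]; h=(q-p)@n
        hi=q[h>-.004]; e=(hi-p)
        top=np.sort(h)[-12:].mean()
        print(nm,cn,'castle extent x',np.percentile(e@ex,[3,97]).round(4),'y',np.percentile(e@ey,[3,97]).round(4),'tops h',round(top,4))
        # rectified patch on plane at top height
        X,Y=np.meshgrid(np.linspace(-.02,.02,80),np.linspace(.02,-.02,80))
        c=p+n*.006; P=c+X[...,None]*ex+Y[...,None]*ey
        uv=np.array([proj(im,a) for a in P.reshape(-1,3)]).reshape(80,80,2).astype(np.float32)
        pt=cv2.remap(im['pixels'],uv[...,0],uv[...,1],cv2.INTER_CUBIC); pt=cv2.normalize(cv2.resize(pt,(300,300)),None,0,255,cv2.NORM_MINMAX); cv2.line(pt,(150,0),(150,8),(255,0,0),1); cv2.line(pt,(0,150),(8,150),(255,0,0),1)
        out.append(pt)
cv2.imwrite('pics/c4.png',np.vstack([np.hstack(out[:2]),np.hstack(out[2:])])[:,:,::-1])
E
```

```text
clock: 0.68
tcp_pos: [0.4202, 0.4027, 0.2384]
tcp_rot: [-3.141, -0.0, 2.235]
contact_force: [-0.5, 0.8, -0.1]
gripper_width: 0.0879
grip_force: 0.0
clock: 1.35
tcp_pos: [0.633, 0.2982, 0.2064]
tcp_rot: [-3.14, 0.001, 1.717]
contact_force: [0.3, -0.3, -0.0]
gripper_width: 0.088
grip_force: 0.0
t 1.35 tcp [0.633  0.2982 0.2064] rpy [-1.799e+02  1.000e-01  9.840e+01] toolz [-0.001 -0.001 -1.   ] grasp [0.6331 0.2982 0.2251] F [ 0.3 -0.3 -0. ] T [-0.06  0.08 -0.02] w 0.088 gf 0.0 q [16. 39. 49. -0. 92.  7.]
L top castle extent x [-0.0118  0.0145] y [-0.0105  0.0176] tops h 0.0084
L scene castle extent x [-0.0124  0.0122] y [-0.0163  0.0108] tops h 0.0084
R top castle extent x [-0.0129  0.015 ] y [-0.0131  0.0152] tops h 0.0055
R scene castle extent x [-0.0126  0.0122] y [-0.0153  0.0127] tops h 0.0083
```

View pics/c4.png

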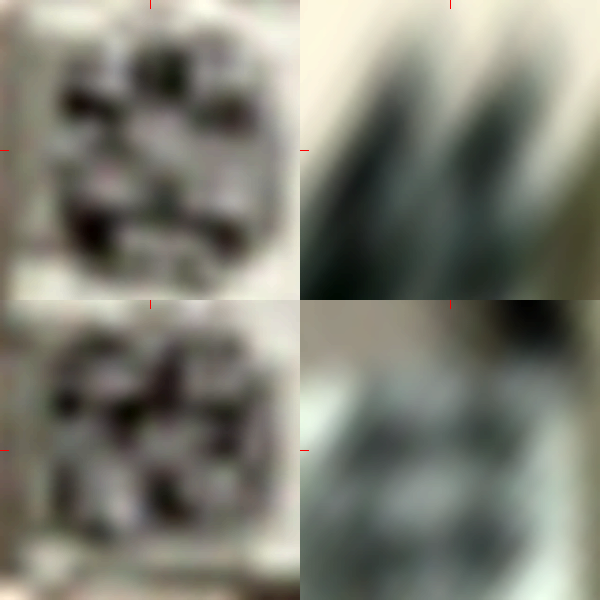

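The patches put the castle centres within about 1 mm of (0.488,0.0525) and (0.502,-0.1085). The right slot sits at about -9° to the shaker axes, and the left is unclear. Now the grasp.

```bash
python3 -m creep '{"twist":[[0,0,0],[0,0,0],[0,0,0],[0,0,0],[0,0,0],[0,0,0]],"offset":[[-4,4,-25],[0,0,-25],[0,0,-25],[0,0,-25],[0,0,-19],[0,0,0]],"jaw":[1,1,1,1,1,1]}' 40
python3 -m creep '{"twist":[[0,0,0],[0,0,0],[0,0,0],[0,0,0],[0,0,0],[0,0,0],[0,0,0],[0,0,0]],"offset":[[0,0,0],[0,0,0],[0,0,0],[0,0,0],[0,0,0],[0,0,0],[0,0,0],[0,0,0]],"jaw":[0.2,0.2,0.2,0.2,0.2,0.2,0.2,0.2]}' 40
python3 st.py
```

```text
clock: 1.85
tcp_pos: [0.6227, 0.3054, 0.085]
tcp_rot: [-3.133, 0.001, 1.726]
contact_force: [-0.7, -0.3, 0.0]
gripper_width: 0.0882
grip_force: 0.0
clock: 2.52
tcp_pos: [0.6252, 0.3057, 0.09]
tcp_rot: [3.141, 0.0, 1.726]
contact_force: [1.1, 0.8, -0.4]
gripper_width: 0.0368
grip_force: 0.5
t 2.52 tcp [0.6252 0.3057 0.09  ] rpy [180.    0.   98.9] toolz [ 0.001  0.    -1.   ] grasp [0.6252 0.3057 0.1087] F [ 1.1  0.8 -0.4] T [-0.06 -0.18 -0.01] w 0.0368 gf 0.5 q [16. 43. 60. -0. 77.  7.]
```

```bash
python3 -m creep '{"twist":[[0,0,0],[0,0,0],[0,0,0],[0,0,0],[0,0,0],[0,0,0],[0,0,0],[0,0,0]],"offset":[[3,-3,-2],[0,0,0],[0,0,0],[0,0,0],[0,0,0],[0,0,0],[0,0,0],[0,0,0]],"jaw":[0.4,0.4,0.2,0.2,0.2,0.2,0.2,0.2]}' 40; python3 st.py
python3 -m creep '{"twist":[[0,0,0],[0,0,0],[0,0,0],[0,0,0]],"offset":[[0,0,0],[0,0,0],[0,0,0],[0,0,0]],"jaw":[0.1,0.1,0.1,0.1]}'; python3 st.py
```

```text
clock: 3.18
tcp_pos: [0.6278, 0.3028, 0.0875]
tcp_rot: [-3.141, -0.0, 1.726]
contact_force: [-0.7, 0.6, -2.1]
gripper_width: 0.0287
grip_force: 37.4
t 3.18 tcp [0.6278 0.3028 0.0875] rpy [-180.    -0.    98.9] toolz [-0.001 -0.    -1.   ] grasp [0.6278 0.3028 0.1062] F [-0.7  0.6 -2.1] T [-0.01  0.12  0.01] w 0.0287 gf 37.4 q [16. 44. 60.  0. 77.  7.]
clock: 3.52
tcp_pos: [0.628, 0.3027, 0.0877]
tcp_rot: [-3.142, 0.0, 1.726]
contact_force: [-1.0, 1.3, -2.0]
gripper_width: 0.0288
grip_force: 37.4
t 3.52 tcp [0.628  0.3027 0.0877] rpy [-180.     0.    98.9] toolz [-0. -0. -1.] grasp [0.628  0.3027 0.1064] F [-1.   1.3 -2. ] T [-0.06  0.02 -0.  ] w 0.0288 gf 37.4 q [16. 44. 60. -0. 77.  7.]
```

```bash
python3 -m creep '{"twist":[[0,0,0],[0,0,0],[0,0,0],[0,0,0],[0,0,0]],"offset":[[0,0,15],[0,0,30],[0,0,35],[0,0,35],[0,0,0]],"jaw":[0.1,0.1,0.1,0.1,0.1]}'
python3 -m creep '{"twist":[[0,0,6.3],[0,0,6.3],[0,0,6.3],[0,0,6.3],[0,0,6.3],[0,0,6.3],[0,0,6.3],[0,0,6.3]],"offset":[[-20,-29,0],[-20,-29,0],[-20,-29,0],[-20,-29,0],[-20,-29,0],[-20,-29,0],[-20,-29,0],[-20,-28,0]],"jaw":[0.1,0.1,0.1,0.1,0.1,0.1,0.1,0.1]}'
python3 -m creep '{"twist":[[0,0,6.3],[0,0,6.3],[0,0,6.3],[0,0,6.3],[-3.24,-3.8,0],[-3.24,-3.8,0],[-3.24,-3.8,0],[0,0,0]],"offset":[[0,0,0],[0,0,0],[0,0,0],[0,0,0],[0,0,-10],[0,0,-15],[0,0,-15],[0,0,0]],"jaw":[0.1,0.1,0.1,0.1,0.1,0.1,0.1,0.1]}'
python3 - <<'E'
import runpy; runpy.run_path('st.py')
from h import *
from scipy.ndimage import map_coordinates
def ld(n):
    z=np.load(n+'0.npz'); return {k:z[k] for k in z}
t=ld('top'); yaw=np.radians(4.58); Rz=np.array([[np.cos(yaw),-np.sin(yaw),0],[np.sin(yaw),np.cos(yaw),0],[0,0,1]]); k=np.sin(np.radians(15))/np.sqrt(2)
th=np.radians(np.arange(0,360,3))
for nm,sg,p in [('L',1,(.488,.0525,.044)),('R',-1,(.502,-.1085,.044))]:
    n=Rz@np.array([-k,sg*k,np.cos(np.radians(15))]); p=np.array(p)+.006*n
    ex=Rz@np.array([1,0,0]); ex=ex-n*(ex@n); ex/=np.linalg.norm(ex); ey=np.cross(n,ex); g=t['pixels'].mean(2)
    for dx in (-.0015,0,.0015):
      for dy in (-.0015,0,.0015):
        acc=0
        for r in (.009,.011,.013,.015):
            pts=np.array([proj(t,p+(dx+r*np.cos(a))*ex+(dy+r*np.sin(a))*ey) for a in th]); acc=acc+map_coordinates(g,[pts[:,1],pts[:,0]],order=1)
        c=(acc*np.exp(-4j*th)).mean(); print(nm,dx,dy,'slot',(np.degrees(np.angle(-c))/4).round(1),abs(c).round(1),end=' | ')
    print()
im=grab('scene'); save(im,'s5.png',(180,130,320,250),5)
E
```

```text
clock: 3.93
tcp_pos: [0.6299, 0.3034, 0.2111]
tcp_rot: [3.128, -0.002, 1.726]
contact_force: [0.2, -0.8, -0.1]
gripper_width: 0.0293
grip_force: 37.4
clock: 4.6
tcp_pos: [0.4666, 0.0706, 0.2026]
tcp_rot: [3.142, 0.0, 2.611]
contact_force: [-0.7, -0.6, -1.4]
gripper_width: 0.0288
grip_force: 37.8
clock: 5.27
tcp_pos: [0.4649, 0.0728, 0.1601]
tcp_rot: [-2.988, 0.21, 3.064]
contact_force: [-1.4, -0.2, -2.1]
gripper_width: 0.0284
grip_force: 37.8
t 5.27 tcp [0.4649 0.0728 0.1601] rpy [-171.2   12.   175.5] toolz [ 0.193 -0.169 -0.967] grasp [0.4612 0.0759 0.1782] F [-1.4 -0.2 -2.1] T [0.22 0.28 0.02] w 0.0284 gf 37.8 q [ -0.  16. 100. -12.  53. -79.]
L -0.0015 -0.0015 slot 41.8 11.7 | L -0.0015 0 slot 39.4 8.7 | L -0.0015 0.0015 slot 35.4 5.1 | L 0 -0.0015 slot 44.7 10.7 | L 0 0 slot 41.2 5.8 | L 0 0.0015 slot 23.7 2.3 | L 0.0015 -0.0015 slot -41.3 8.7 | L 0.0015 0 slot -41.3 2.7 | L 0.0015 0.0015 slot 4.3 3.4 | 
R -0.0015 -0.0015 slot -40.5 4.5 | R -0.0015 0 slot -38.9 4.8 | R -0.0015 0.0015 slot -34.8 3.8 | R 0 -0.0015 slot -33.6 3.2 | R 0 0 slot -29.2 2.5 | R 0 0.0015 slot -16.8 2.4 | R 0.0015 -0.0015 slot -26.5 2.5 | R 0.0015 0 slot -11.4 2.1 | R 0.0015 0.0015 slot -2.5 4.0 |
```

View pics/s5.png

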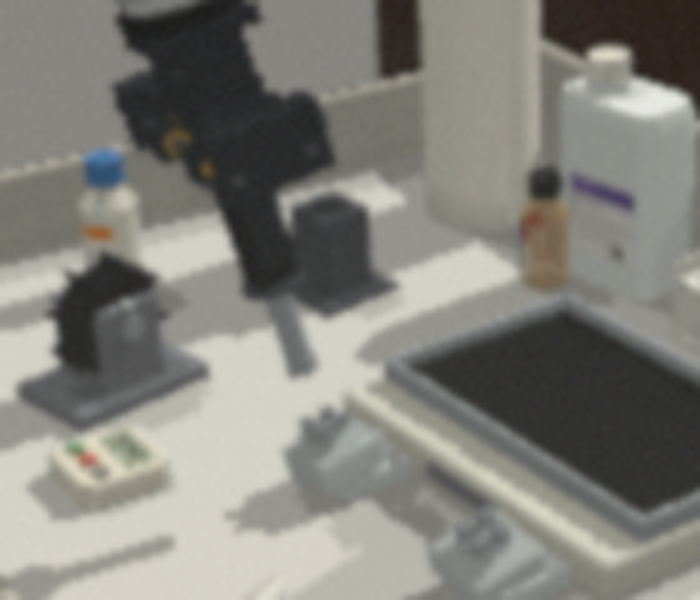

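The crop shows the driver held straight along the tool, its tip at about pixel (240.4,204.4), above the left castle at about (244,215). I'll check those against projections before lowering.

```bash
python3 - <<'E'
from h import *
from scipy.spatial.transform import Rotation as Ro
o=ctrl.observe(); R=Ro.from_euler('xyz',o['tcp_rot']); z=R.apply([0,0,1]); tip=o['tcp_pos']+.081*z
s=grab('scene'); 
C=np.array([.4868,.0535,.0498])
print('tip',tip.round(4),'proj',proj(s,tip).round(1),'shank top',proj(s,tip-.06*z).round(1),'C',proj(s,C).round(1),'blade-axis hit',proj(s,C-z*.0).round(1))
n=np.array([-.197,.1678,.9659]); d=(C-tip); print('off-axis now (mm)',((d-n*(d@n))*1e3).round(1),'along',-d@n)
p=cv2.resize(s['pixels'][195:235,225:270],(810,720),interpolation=cv2.INTER_CUBIC)[:,:800]
p=np.ascontiguousarray(p)
for q,c in ((tip,(255,0,0)),(C,(0,0,255)),(C+.012*np.array([.97,.08,.19]),(0,160,0)),(C-.012*np.array([.97,.08,.19]),(0,160,0))):
    u,v=(proj(s,q)-[225,195])*18+9; cv2.circle(p,(int(u),int(v)),5,c,2)
cv2.imwrite('pics/s6.png',cv2.resize(p,(660,600))[:,:,::-1])
E
```

```text
tip [0.4819 0.059  0.0834] proj [240.9 203.5] shank top [235.  186.2] C [243.7 213.4] blade-axis hit [243.7 213.4]
off-axis now (mm) [-1.8  0.2 -0.4] along 0.03437957130800404
```

View pics/s6.png

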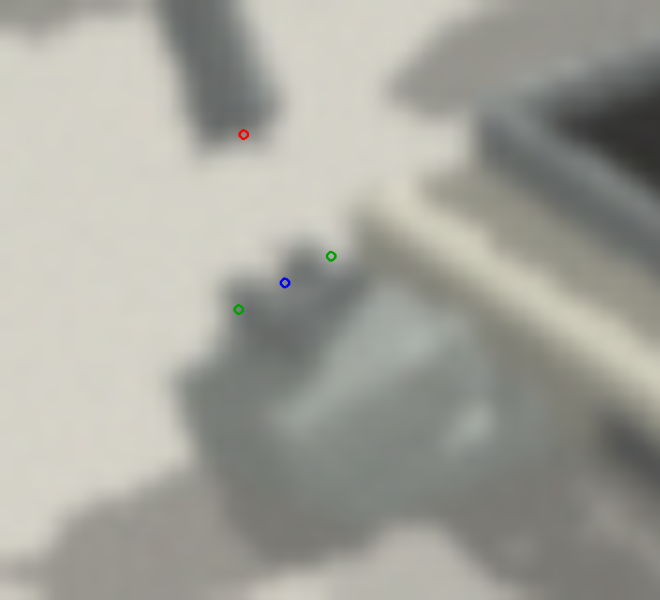

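The red FK tip and blue head centre agree with the picture to about 1 mm. The bright gap between the posts at zoomed (275,268) puts the left slot roughly along the view, at about -25° in shaker axes. I'll turn clockwise 16° and lower along the axis.

```bash
python3 -m creep '{"twist":[[1.05,-0.9,-5.15],[1.05,-0.9,-5.15],[1.05,-0.9,-5.15],[0,0,0],[0,0,0],[0,0,0],[0,0,0],[0,0,0]],"offset":[[-1.8,0.2,-0.4],[0,0,0],[0,0,0],[2,-1.7,-9.7],[2,-1.7,-9.7],[1.6,-1.3,-7.7],[0,0,0],[0,0,0]],"jaw":[0.1,0.1,0.1,0.1,0.1,0.1,0.1,0.1]}'
cat > ax.py <<'E'
import sys
from h import *
from scipy.spatial.transform import Rotation as Ro
yaw=np.radians(4.58); c,s=np.cos(yaw),np.sin(yaw); Rz=np.array([[c,-s,0],[s,c,0],[0,0,1]]); k=np.sin(np.radians(15))/2**.5
sg=1 if sys.argv[1]=='L' else -1
C=np.array([.4868,.0535,.0498]) if sg>0 else np.array([.5010,-.1097,.0498])
n=Rz@[-k,sg*k,np.cos(np.radians(15))]; ex=Rz@[1,0,0]; ex=ex-n*(ex@n); ex/=np.linalg.norm(ex); ey=np.cross(n,ex)
o=ctrl.observe(); R=Ro.from_euler('xyz',o['tcp_rot']); z=R.apply([0,0,1]); x=R.apply([1,0,0]); tip=o['tcp_pos']+.081*z; d=tip-C
print('t',round(o['clock'],2),'lean err deg',np.degrees(np.arccos(np.clip(-z@n,-1,1))).round(2),'ang',np.degrees(np.arctan2(x@ey,x@ex)).round(1),'off x,y,h mm',(np.array([d@ex,d@ey,d@n])*1e3).round(2),'to fix world mm',(-(d-n*(d@n))*1e3).round(1),'F ax',round(float(np.array(o['contact_force'])@n),1),'F',np.array(o['contact_force']).round(1),'T',np.array(o['torque']).round(2),'gf',round(o['grip_force'],1),'q6',np.degrees(o['joint_positions'][[3,4,5]]).round(0))
E
python3 ax.py L
```

```text
clock: 6.03
tcp_pos: [0.4723, 0.0669, 0.1356]
tcp_rot: [-3.055, 0.247, 2.776]
contact_force: [-0.4, 0.7, -2.3]
gripper_width: 0.0284
grip_force: 37.8
t 6.03 lean err deg 0.04 ang 152.9 off x,y,h mm [ 2.72 -1.7   6.94] to fix world mm [-2.8  1.4 -0.8] F ax -2.0 F [-0.4  0.7 -2.3] T [ 0.14  0.13 -0.02] gf 37.8 q6 [-12.  49. -62.]
```

```bash
python3 -m creep '{"twist":[[0,0,0],[0,0,0],[0,0,0],[0,0,0],[0,0,0]],"offset":[[-2.8,1.4,-0.8],[0,0,0],[0.8,-0.7,-3.9],[0,0,0],[0,0,0]],"jaw":[0.1,0.1,0.1,0.1,0.1]}' >/dev/null; python3 ax.py L
python3 -m creep '{"twist":[[0,0,0],[0,0,0],[0,0,0],[0,0,0]],"offset":[[0.4,-0.3,-1.9],[0,0,0],[0,0,0],[0,0,0]],"jaw":[0.1,0.1,0.1,0.1]}' >/dev/null; python3 ax.py L
python3 -m creep '{"twist":[[0,0,0],[0,0,0],[0,0,0],[0,0,0]],"offset":[[0.4,-0.3,-1.9],[0,0,0],[0,0,0],[0,0,0]],"jaw":[0.1,0.1,0.1,0.1]}' >/dev/null; python3 ax.py L
```

```text
t 6.45 lean err deg 0.02 ang 152.9 off x,y,h mm [-0.54  0.51  2.72] to fix world mm [ 0.6 -0.4  0.2] F ax -1.9 F [-0.2 -0.3 -1.9] T [0.17 0.16 0.03] gf 37.8 q6 [-13.  48. -62.]
t 6.78 lean err deg 0.01 ang 152.9 off x,y,h mm [-0.32  0.46  0.85] to fix world mm [ 0.4 -0.4  0.1] F ax -0.6 F [ 0.6  0.3 -0.6] T [0.16 0.11 0.04] gf 37.8 q6 [-13.  48. -62.]
t 7.12 lean err deg 0.11 ang 152.9 off x,y,h mm [ 0.17  0.37 -0.05] to fix world mm [-0.1 -0.4  0. ] F ax 13.8 F [-5.3  2.9 12.7] T [-0.02  0.63 -0.13] gf 37.8 q6 [-13.  48. -62.]
```

Contact at h≈0 means it is on the post tops. I'll ease off and sweep the angle under a light press.

```bash
python3 -m creep '{"twist":[[0,0,0],[-0.59,0.5,2.9],[0,0,0],[-0.59,0.5,2.9],[0,0,0]],"offset":[[-0.1,0.1,0.5],[0,0,0],[0,0,0],[0,0,0],[0,0,0]],"jaw":[0.1,0.1,0.1,0.1,0.1]}' >/dev/null; python3 ax.py L
python3 -m creep '{"twist":[[-0.59,0.5,2.9],[0,0,0],[-0.59,0.5,2.9],[0,0,0]],"offset":[[0,0,0],[0,0,0],[0,0,0],[0,0,0]],"jaw":[0.1,0.1,0.1,0.1]}' >/dev/null; python3 ax.py L
python3 -m creep '{"twist":[[-0.59,0.5,2.9],[0,0,0],[-0.59,0.5,2.9],[0,0,0]],"offset":[[0,0,0],[0,0,0],[0,0,0],[0,0,0]],"jaw":[0.1,0.1,0.1,0.1]}' >/dev/null; python3 ax.py L
python3 -m creep '{"twist":[[-0.59,0.5,2.9],[0,0,0],[-0.59,0.5,2.9],[0,0,0]],"offset":[[0,0,0],[0,0,0],[0,0,0],[0,0,0]],"jaw":[0.1,0.1,0.1,0.1]}' >/dev/null; python3 ax.py L
```

```text
t 7.53 lean err deg 0.07 ang 159.0 off x,y,h mm [-0.13  0.46  0.09] to fix world mm [ 0.2 -0.4  0.1] F ax 8.8 F [-2.9  2.1  8.2] T [ 0.07  0.56 -0.06] gf 37.8 q6 [-13.  48. -68.]
t 7.87 lean err deg 0.05 ang 165.0 off x,y,h mm [-0.32  0.6  -0.01] to fix world mm [ 0.4 -0.5  0.2] F ax 7.8 F [-2.9  2.4  7. ] T [ 0.25  0.62 -0.06] gf 37.8 q6 [-13.  48. -74.]
t 8.2 lean err deg 0.08 ang 171.0 off x,y,h mm [-0.05  0.5  -0.47] to fix world mm [ 0.1 -0.5  0.1] F ax -1.6 F [ 1.3  0.  -1.4] T [ 0.19 -0.15  0.12] gf 37.9 q6 [-13.  48. -80.]
t 8.53 lean err deg 0.09 ang 176.9 off x,y,h mm [ 0.18  0.51 -0.63] to fix world mm [-0.1 -0.5  0.1] F ax -1.5 F [ 1.6 -0.5 -1.1] T [ 0.35 -0.37  0.11] gf 37.8 q6 [-13.  48. -86.]
```

Force vanished at about 171°, so the slot is found. Now I'll push in.

```bash
python3 -m creep '{"twist":[[0,0,0],[0,0,0],[0,0,0],[0,0,0]],"offset":[[0.4,-0.3,-1.9],[0,0,0],[0.4,-0.3,-1.9],[0,0,0]],"jaw":[0.1,0.1,0.1,0.1]}' >/dev/null; python3 ax.py L
python3 -m creep '{"twist":[[0,0,0],[0,0,0],[0,0,0],[0,0,0]],"offset":[[0.4,-0.3,-1.9],[0,0,0],[0,0,0],[0,0,0]],"jaw":[0.1,0.1,0.1,0.1]}' >/dev/null; python3 ax.py L
```

```text
t 8.87 lean err deg 0.07 ang 176.8 off x,y,h mm [ 0.02  0.56 -4.73] to fix world mm [ 0.  -0.5  0.1] F ax -2.2 F [ 2.6  1.3 -2. ] T [ 0.36 -0.66  0.16] gf 37.8 q6 [-13.  47. -86.]
t 9.2 lean err deg 0.1 ang 176.9 off x,y,h mm [ 0.19  0.56 -6.19] to fix world mm [-0.1 -0.6  0.1] F ax 4.9 F [0.5 1.1 5. ] T [ 0.4  -0.51  0.11] gf 37.8 q6 [-13.  47. -86.]
```

The blade is seated at h≈-6 mm. Turning clockwise and following the sink.

```bash
R='' ; python3 -m creep '{"twist":[[0.98,-0.84,-4.83],[0.98,-0.84,-4.83],[0.98,-0.84,-4.83],[0.98,-0.84,-4.83],[0.98,-0.84,-4.83],[0.98,-0.84,-4.83],[0.98,-0.84,-4.83],[0.98,-0.84,-4.83]],"offset":[[0,0,0],[0,0,0],[0,0,-0.2],[0,0,-0.2],[0.1,-0.1,-0.2],[0,0,-0.2],[0.1,-0.1,-0.2],[0,0,-0.2]],"jaw":[0.1,0.1,0.1,0.1,0.1,0.1,0.1,0.1]}' >/dev/null; python3 ax.py L
python3 -m creep '{"twist":[[0.98,-0.84,-4.83],[0.98,-0.84,-4.83],[0.98,-0.84,-4.83],[0.98,-0.84,-4.83],[0.98,-0.84,-4.83],[0.98,-0.84,-4.83],[0.98,-0.84,-4.83],[0.98,-0.84,-4.83]],"offset":[[0,0,-0.2],[0.1,-0.1,-0.2],[0,0,-0.2],[0.1,-0.1,-0.2],[0,0,-0.2],[0.1,-0.1,-0.2],[0,0,-0.2],[0,0,-0.2]],"jaw":[0.1,0.1,0.1,0.1,0.1,0.1,0.1,0.1]}' >/dev/null; python3 ax.py L
```

```text
t 9.87 lean err deg 0.09 ang 136.7 off x,y,h mm [-0.02  0.55 -7.46] to fix world mm [ 0.1 -0.5  0.1] F ax 4.4 F [1.3 2.  4.4] T [ 0.47 -0.41  0.3 ] gf 38.2 q6 [-13.  47. -45.]
t 10.53 lean err deg 0.06 ang 96.7 off x,y,h mm [-0.37  0.77 -9.2 ] to fix world mm [ 0.4 -0.7  0.2] F ax 5.0 F [0.1 3.7 4.5] T [ 0.76 -0.28  0.29] gf 38.2 q6 [-13.  46.  -5.]
```

```bash
python3 -m creep '{"twist":[[0.98,-0.84,-4.83],[0.98,-0.84,-4.83],[0.98,-0.84,-4.83],[0.98,-0.84,-4.83],[0.98,-0.84,-4.83],[0.98,-0.84,-4.83],[0.98,-0.84,-4.83],[0.98,-0.84,-4.83]],"offset":[[0,0,-0.2],[0.1,-0.1,-0.2],[0,0,-0.2],[0.1,-0.1,-0.2],[0,0,-0.2],[0.1,-0.1,-0.2],[0,0,-0.2],[0,0,-0.2]],"jaw":[0.1,0.1,0.1,0.1,0.1,0.1,0.1,0.1]}' >/dev/null; python3 ax.py L
python3 -m creep '{"twist":[[0.98,-0.84,-4.83],[0.98,-0.84,-4.83],[0.98,-0.84,-4.83],[0.98,-0.84,-4.83],[0.98,-0.84,-4.83],[0,0,0]],"offset":[[0,0,-0.2],[0.1,-0.1,-0.2],[0,0,-0.2],[0.1,-0.1,-0.2],[0,0,-0.2],[0,0,0]],"jaw":[0.1,0.1,0.1,0.1,0.1,0.1]}' >/dev/null; python3 ax.py L
python3 -m creep '{"twist":[[0.98,-0.84,-4.83],[0.98,-0.84,-4.83],[0,0,0]],"offset":[[0,0,-0.2],[0,0,-0.2],[0,0,0]],"jaw":[0.1,0.1,0.1]}' >/dev/null; python3 ax.py L
```

```text
t 11.2 lean err deg 0.06 ang 56.7 off x,y,h mm [ -0.19   0.79 -10.75] to fix world mm [ 0.3 -0.7  0.2] F ax 6.7 F [0.9 3.4 6.5] T [ 0.76 -0.32  0.37] gf 38.2 q6 [-13.  46.  35.]
t 11.7 lean err deg 0.05 ang 31.6 off x,y,h mm [ -0.21   0.89 -11.76] to fix world mm [ 0.3 -0.8  0.2] F ax 6.6 F [0.8 4.9 6.1] T [ 0.98 -0.32  0.31] gf 38.0 q6 [-13.  46.  60.]
t 11.95 lean err deg 0.04 ang 21.6 off x,y,h mm [ -0.21   1.01 -12.17] to fix world mm [ 0.3 -1.   0.2] F ax 4.9 F [2.2 5.2 4.7] T [ 1.1  -0.32  0.4 ] gf 38.0 q6 [-13.  46.  70.]
```

```bash
python3 -m creep '{"twist":[[0.98,-0.84,-4.83],[0.98,-0.84,-4.83],[0,0,0]],"offset":[[0.2,-0.6,-0.2],[0,0,-0.2],[0,0,0]],"jaw":[0.1,0.1,0.1]}' >/dev/null; python3 ax.py L
python3 -m creep '{"twist":[[0.98,-0.84,-4.83],[0,0,0]],"offset":[[0,0,-0.2],[0,0,0]],"jaw":[0.1,0.1]}' >/dev/null; python3 ax.py L
python3 -m creep '{"twist":[[0.98,-0.84,-4.83],[0,0,0]],"offset":[[0,0,0],[0,0,0]],"jaw":[0.1,0.1]}' >/dev/null; python3 ax.py L
```

```text
t 12.2 lean err deg 0.05 ang 11.6 off x,y,h mm [ -0.08   0.92 -12.61] to fix world mm [ 0.2 -0.9  0.2] F ax 6.1 F [1.5 8.1 5.2] T [ 1.67 -0.37  0.48] gf 38.1 q6 [-13.  46.  80.]
t 12.37 lean err deg 0.06 ang 6.6 off x,y,h mm [ -0.07   0.97 -12.82] to fix world mm [ 0.1 -0.9  0.2] F ax 6.4 F [1.5 7.7 5.6] T [ 1.68 -0.41  0.5 ] gf 38.1 q6 [-13.  46.  85.]
t 12.53 lean err deg 0.06 ang 1.7 off x,y,h mm [ -0.1    0.97 -12.89] to fix world mm [ 0.2 -0.9  0.2] F ax 4.8 F [1.7 8.8 3.8] T [ 1.71 -0.36  0.8 ] gf 38.8 q6 [-13.  46.  90.]
```

```bash
python3 -m creep '{"twist":[[0.8,-0.67,-3.9],[0,0,0]],"offset":[[0,0,0],[0,0,0]],"jaw":[0.1,0.1]}' >/dev/null; python3 ax.py L
python3 -m creep '{"twist":[[0.8,-0.67,-3.9],[0,0,0],[0,0,0]],"offset":[[0,0,0],[0,0,0],[0,0,0]],"jaw":[0.1,0.1,0.1]}' >/dev/null; python3 ax.py L
```

```text
t 12.7 lean err deg 0.07 ang -2.3 off x,y,h mm [ -0.12   0.97 -12.9 ] to fix world mm [ 0.2 -0.9  0.2] F ax 4.2 F [2.  8.1 3.4] T [ 1.67 -0.36  1.15] gf 40.2 q6 [-13.  46.  94.]
t 12.95 lean err deg 0.08 ang -6.1 off x,y,h mm [ -0.19   1.01 -12.9 ] to fix world mm [ 0.3 -1.   0.2] F ax 5.1 F [2.6 9.5 4.2] T [ 1.63 -0.28  1.59] gf 42.0 q6 [-13.  46.  97.]
```

Torque climbs while the head no longer sinks, after 6.7 mm total, so the left screw is home. I'll back off, retract, unwind and go to the right screw.

```bash
python3 -m creep '{"twist":[[-0.8,0.67,3.9],[-0.8,0.67,3.9],[-0.8,0.67,3.9],[0,0,0],[0,0,0],[0,0,0],[0,0,0],[0,0,0]],"offset":[[0,-0.8,0],[0,0,0],[0,0,0],[-2,1.7,9.7],[-2,1.7,9.7],[-3,2.5,14.5],[0,0,20],[0,0,20]],"jaw":[0.1,0.1,0.1,0.1,0.1,0.1,0.1,0.1]}'
python3 ax.py L
python3 -m creep '{"twist":[[-1.36,1.16,6.67],[-1.36,1.16,6.67],[-1.36,1.16,6.67],[-1.36,1.16,6.67],[-1.36,1.16,6.67],[-1.36,1.16,6.67],[-1.36,1.16,6.67],[-1.36,1.16,6.67]],"offset":[[0.7,-8.4,0],[0.7,-8.4,0],[0.7,-8.4,0],[0.7,-8.4,0],[0.7,-8.4,0],[0.7,-8.4,0],[0.7,-8.4,0],[0.7,-8.4,0]],"jaw":[0.1,0.1,0.1,0.1,0.1,0.1,0.1,0.1]}' >/dev/null
python3 -m creep '{"twist":[[-1.36,1.16,6.67],[-1.36,1.16,6.67],[-1.36,1.16,6.67],[-1.36,1.16,6.67],[-1.36,1.16,6.67],[-1.36,1.16,6.67],[-1.36,1.16,6.67],[-1.36,1.16,6.67]],"offset":[[0.7,-8.4,0],[0.7,-8.4,0],[0.7,-8.4,0],[0.7,-8.4,0],[0.7,-8.4,0],[0.7,-8.4,0],[0.7,-8.4,0],[0.7,-8.4,0]],"jaw":[0.1,0.1,0.1,0.1,0.1,0.1,0.1,0.1]}' >/dev/null
python3 -m creep '{"twist":[[-1.36,1.16,6.67],[-1.36,1.16,6.67],[-1.36,1.16,6.67],[-1.36,1.16,6.67],[-1.36,1.16,6.67],[-1.36,1.16,6.67],[-1.36,1.16,6.67],[-1.36,1.16,6.67]],"offset":[[0.7,-8.4,0],[0.7,-8.4,0],[0.7,-8.4,0],[0.7,-8.4,0],[0.7,-8.4,0],[0.7,-8.4,0],[0.7,-8.4,0],[0.7,-8.4,0]],"jaw":[0.1,0.1,0.1,0.1,0.1,0.1,0.1,0.1]}' >/dev/null
python3 -m creep '{"twist":[[5.17,0.41,0.98],[5.17,0.41,0.98],[5.17,0.41,0.98],[5.17,0.41,0.98],[0,0,0],[0,0,0]],"offset":[[0,0,-9],[0,0,-9],[0,0,-9],[0,0,-9],[0,0,0],[0,0,0]],"jaw":[0.1,0.1,0.1,0.1,0.1,0.1]}'
python3 ax.py R
```

```text
clock: 13.62
tcp_pos: [0.4643, 0.0701, 0.1886]
tcp_rot: [2.934, -0.153, 0.217]
contact_force: [1.0, 1.4, -2.3]
gripper_width: 0.0283
grip_force: 38.1
t 13.62 lean err deg 0.41 ang 6.0 off x,y,h mm [ 4.24 -7.89 60.25] to fix world mm [-4.8  7.3 -2.2] F ax -2.2 F [ 1.   1.4 -2.3] T [0.1  0.23 0.02] gf 38.1 q6 [-11.  58.  83.]
clock: 16.12
tcp_pos: [0.4818, -0.132, 0.152]
tcp_rot: [2.938, 0.165, 3.109]
contact_force: [-0.5, -0.2, -2.3]
gripper_width: 0.0281
grip_force: 38.1
t 16.12 lean err deg 0.02 ang 175.5 off x,y,h mm [-1.49 -1.3  25.31] to fix world mm [1.4 1.3 0.5] F ax -2.1 F [-0.5 -0.2 -2.3] T [-0.1   0.09  0.01] gf 38.1 q6 [  17.   65. -133.]
```

```bash
python3 -m creep '{"twist":[[0,0,0],[0,0,0],[0,0,0],[0,0,0],[0,0,0],[0,0,0]],"offset":[[1.4,1.3,0.5],[1.7,2,-9.7],[1.7,2,-9.7],[0,0,0],[0,0,0],[0,0,0]],"jaw":[0.1,0.1,0.1,0.1,0.1,0.1]}' >/dev/null; python3 ax.py R
python3 - <<'E'
from h import *
s=grab('scene'); save(s,'s7.png',(245,195,315,265),8)
E
python3 -m creep '{"twist":[[0,0,0],[0,0,0],[0,0,0],[0,0,0]],"offset":[[0.5,0.6,-2.9],[0,0,0],[0,0,0],[0,0,0]],"jaw":[0.1,0.1,0.1,0.1]}' >/dev/null; python3 ax.py R
python3 -m creep '{"twist":[[0,0,0],[0,0,0],[0,0,0],[0,0,0]],"offset":[[0.3,0.4,-1.9],[0,0,0],[0,0,0],[0,0,0]],"jaw":[0.1,0.1,0.1,0.1]}' >/dev/null; python3 ax.py R
```

```text
t 16.62 lean err deg 0.17 ang 175.7 off x,y,h mm [1.69 1.   6.67] to fix world mm [-1.6 -1.1 -0.5] F ax -1.9 F [ 0.3  0.4 -1.9] T [-0.12  0.19  0.04] gf 38.1 q6 [  17.   62. -133.]
t 17.0 lean err deg 0.15 ang 175.6 off x,y,h mm [1.39 0.51 3.1 ] to fix world mm [-1.3 -0.6 -0.3] F ax -1.5 F [-0.5 -0.4 -1.7] T [-0.1   0.1  -0.02] gf 38.1 q6 [  17.   62. -133.]
t 17.33 lean err deg 0.14 ang 175.7 off x,y,h mm [1.31 0.58 1.  ] to fix world mm [-1.2 -0.6 -0.3] F ax -1.2 F [-0.   0.4 -1.2] T [-0.18  0.15  0.02] gf 38.1 q6 [  17.   62. -133.]
```

View pics/s7.png

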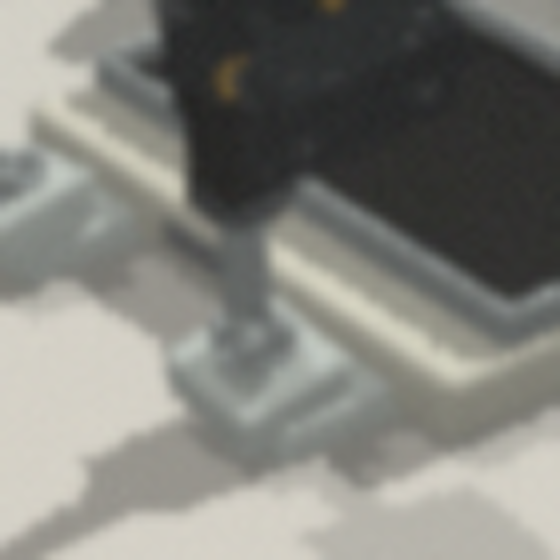

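The driver stands over the right castle, blade end at about crop (250,320), and looks centred. I'll correct 1.3 mm and go down.

```bash
python3 -m creep '{"twist":[[0,0,0],[0,0,0],[0,0,0],[0,0,0]],"offset":[[-1.2,-0.6,-0.3],[0.3,0.4,-1.5],[0,0,0],[0,0,0]],"jaw":[0.1,0.1,0.1,0.1]}' >/dev/null; python3 ax.py R
python3 -m creep '{"twist":[[0,0,0],[0,0,0],[0,0,0],[0,0,0]],"offset":[[0.2,0.2,-1],[0,0,0],[0,0,0],[0,0,0]],"jaw":[0.1,0.1,0.1,0.1]}' >/dev/null; python3 ax.py R
```

```text
t 17.67 lean err deg 0.15 ang 175.6 off x,y,h mm [ 0.17  0.07 -0.53] to fix world mm [-0.2 -0.1 -0. ] F ax -2.9 F [ 0.8 -0.5 -3. ] T [-0.13  0.07 -0.06] gf 38.1 q6 [  17.   61. -133.]
t 18.0 lean err deg 0.15 ang 175.7 off x,y,h mm [ 0.15  0.13 -1.57] to fix world mm [-0.1 -0.1 -0.1] F ax -1.9 F [ 0.  -0.6 -2. ] T [-0.11  0.01 -0.07] gf 38.1 q6 [  17.   61. -133.]
```

```bash
python3 -m creep '{"twist":[[0,0,0],[0,0,0],[0,0,0],[0,0,0]],"offset":[[0.2,0.2,-1],[0,0,0],[0.2,0.2,-1],[0,0,0]],"jaw":[0.1,0.1,0.1,0.1]}' >/dev/null; python3 ax.py R
python3 -m creep '{"twist":[[0,0,0],[0,0,0],[0,0,0],[0,0,0]],"offset":[[0.2,0.2,-1],[0,0,0],[0.2,0.2,-1],[0,0,0]],"jaw":[0.1,0.1,0.1,0.1]}' >/dev/null; python3 ax.py R
python3 -m creep '{"twist":[[0,0,0],[0,0,0],[0,0,0]],"offset":[[0.2,0.2,-1],[0,0,0],[0,0,0]],"jaw":[0.1,0.1,0.1]}' >/dev/null; python3 ax.py R
```

```text
t 18.33 lean err deg 0.14 ang 175.7 off x,y,h mm [ 0.16  0.14 -3.75] to fix world mm [-0.1 -0.1 -0.1] F ax -1.5 F [-0.5 -0.4 -1.8] T [-0.15 -0.   -0.05] gf 38.1 q6 [  17.   61. -133.]
t 18.67 lean err deg 0.14 ang 175.7 off x,y,h mm [ 0.19  0.14 -5.85] to fix world mm [-0.2 -0.1 -0.1] F ax -2.5 F [ 0.   0.  -2.5] T [-0.16 -0.   -0.02] gf 38.1 q6 [  17.   60. -133.]
t 18.92 lean err deg 0.17 ang 175.7 off x,y,h mm [ 0.45 -0.01 -6.38] to fix world mm [-0.4 -0.  -0.1] F ax 3.2 F [-1.  -0.4  3.1] T [-0.11  0.22  0.01] gf 38.1 q6 [  17.   60. -133.]
```

Seated on the slot floor. Driving the right screw.

```bash
python3 -m creep '{"twist":[[0.84,0.98,-4.83],[0.84,0.98,-4.83],[0.84,0.98,-4.83],[0.84,0.98,-4.83],[0.84,0.98,-4.83],[0.84,0.98,-4.83],[0.84,0.98,-4.83],[0.84,0.98,-4.83]],"offset":[[0,0,0],[0,0,0],[0,0,-0.2],[0,0,-0.2],[0.1,0.1,-0.2],[0,0,-0.2],[0.1,0.1,-0.2],[0,0,-0.2]],"jaw":[0.1,0.1,0.1,0.1,0.1,0.1,0.1,0.1]}' >/dev/null; python3 ax.py R
python3 -m creep '{"twist":[[0.84,0.98,-4.83],[0.84,0.98,-4.83],[0.84,0.98,-4.83],[0.84,0.98,-4.83],[0.84,0.98,-4.83],[0.84,0.98,-4.83],[0.84,0.98,-4.83],[0.84,0.98,-4.83]],"offset":[[0,0,-0.2],[0.1,0.1,-0.2],[0,0,-0.2],[0,0,-0.2],[0,0.1,-0.2],[0.1,0,-0.2],[0,0,-0.2],[0,0,-0.2]],"jaw":[0.1,0.1,0.1,0.1,0.1,0.1,0.1,0.1]}' >/dev/null; python3 ax.py R
python3 -m creep '{"twist":[[0.84,0.98,-4.83],[0.84,0.98,-4.83],[0.84,0.98,-4.83],[0.84,0.98,-4.83],[0.84,0.98,-4.83],[0.84,0.98,-4.83],[0.84,0.98,-4.83],[0.84,0.98,-4.83]],"offset":[[0,0,-0.2],[0.1,0.1,-0.2],[0,0,-0.2],[0,0,-0.2],[0,0.1,-0.2],[0.1,0,-0.2],[0,0,-0.2],[0,0,-0.2]],"jaw":[0.1,0.1,0.1,0.1,0.1,0.1,0.1,0.1]}' >/dev/null; python3 ax.py R
```

```text
t 19.58 lean err deg 0.33 ang 135.4 off x,y,h mm [ 1.29 -0.51 -7.43] to fix world mm [-1.3  0.4 -0.1] F ax 2.7 F [ 1.3 -1.1  2.8] T [-0.06 -0.4   0.03] gf 38.4 q6 [ 17.  60. -93.]
t 20.25 lean err deg 0.33 ang 95.4 off x,y,h mm [ 0.93 -0.82 -9.19] to fix world mm [-1.   0.8 -0. ] F ax 2.9 F [0.4 0.3 3.2] T [-0.28 -0.21  0.02] gf 38.5 q6 [ 17.  60. -53.]
t 20.92 lean err deg 0.28 ang 55.4 off x,y,h mm [  0.41  -0.83 -10.92] to fix world mm [-0.5  0.8  0.1] F ax 1.5 F [ 0.1 -0.2  1.5] T [-0.15 -0.02  0.07] gf 38.5 q6 [ 17.  60. -13.]
```

```bash
python3 -m creep '{"twist":[[0.84,0.98,-4.83],[0.84,0.98,-4.83],[0.84,0.98,-4.83],[0.84,0.98,-4.83],[0.84,0.98,-4.83],[0,0,0]],"offset":[[-0.2,0.3,-0.2],[0.1,0.1,-0.2],[0,0,-0.2],[0,0,-0.2],[0,0.1,-0.2],[0,0,0]],"jaw":[0.1,0.1,0.1,0.1,0.1,0.1]}' >/dev/null; python3 ax.py R
python3 -m creep '{"twist":[[0.84,0.98,-4.83],[0.84,0.98,-4.83],[0,0,0]],"offset":[[0,0,-0.2],[0,0,-0.2],[0,0,0]],"jaw":[0.1,0.1,0.1]}' >/dev/null; python3 ax.py R
python3 -m creep '{"twist":[[0.84,0.98,-4.83],[0.84,0.98,-4.83],[0,0,0]],"offset":[[0,0,-0.2],[0,0,0],[0,0,0]],"jaw":[0.1,0.1,0.1]}' >/dev/null; python3 ax.py R
```

```text
t 21.42 lean err deg 0.26 ang 30.5 off x,y,h mm [  0.06  -0.51 -12.03] to fix world mm [-0.1  0.5  0.1] F ax 1.5 F [ 0.6 -1.5  1.4] T [-0.28 -0.11  0.05] gf 38.3 q6 [17. 59. 12.]
t 21.67 lean err deg 0.23 ang 20.7 off x,y,h mm [ -0.16  -0.43 -12.49] to fix world mm [0.1 0.4 0.1] F ax 1.5 F [ 1.3 -0.2  1.8] T [-0.18 -0.08  0.06] gf 38.3 q6 [17. 59. 22.]
t 21.92 lean err deg 0.2 ang 10.7 off x,y,h mm [ -0.36  -0.28 -12.86] to fix world mm [0.3 0.3 0.1] F ax 0.3 F [ 1.8 -1.1  0.4] T [-0.09 -0.22 -0.01] gf 38.3 q6 [17. 59. 32.]
```

```bash
python3 -m creep '{"twist":[[0.84,0.98,-4.83],[0.84,0.98,-4.83],[0,0,0]],"offset":[[0.1,0.1,-0.2],[0,0,-0.1],[0,0,0]],"jaw":[0.1,0.1,0.1]}' >/dev/null; python3 ax.py R
python3 -m creep '{"twist":[[0.84,0.98,-4.83],[0,0,0]],"offset":[[0,0,-0.1],[0,0,0]],"jaw":[0.1,0.1]}' >/dev/null; python3 ax.py R
python3 -m creep '{"twist":[[0.84,0.98,-4.83],[0,0,0]],"offset":[[0,0,0],[0,0,0]],"jaw":[0.1,0.1]}' >/dev/null; python3 ax.py R
```

```text
t 22.17 lean err deg 0.22 ang 0.9 off x,y,h mm [ -0.35  -0.26 -12.98] to fix world mm [0.3 0.3 0.1] F ax 1.3 F [ 1.6 -0.4  1.6] T [-0.1  -0.24  0.72] gf 40.7 q6 [17. 59. 42.]
t 22.33 lean err deg 0.22 ang -4.0 off x,y,h mm [ -0.39  -0.24 -13.04] to fix world mm [0.4 0.3 0.1] F ax 2.5 F [0.7 0.7 2.8] T [-0.1  -0.45  1.3 ] gf 43.2 q6 [17. 59. 47.]
t 22.5 lean err deg 0.19 ang -9.0 off x,y,h mm [ -0.05  -0.2  -13.02] to fix world mm [0.  0.2 0. ] F ax 2.2 F [3.2 1.8 3.2] T [ 0.1  -0.96  1.57] gf 45.9 q6 [17. 59. 52.]
```

Right screw has hit its stop as well. Back off, retract and straighten up.

```bash
python3 -m creep '{"twist":[[-0.84,-0.98,4.83],[-0.84,-0.98,4.83],[-0.84,-0.98,4.83],[0,0,0],[0,0,0],[0,0,0],[0,0,0],[0,0,0]],"offset":[[0,0,0],[0,0,0],[0,0,0],[-1.7,-2,9.7],[-1.7,-2,9.7],[-2.5,-3,14.5],[0,0,30],[0,0,30]],"jaw":[0.1,0.1,0.1,0.1,0.1,0.1,0.1,0.1]}' >/dev/null
python3 -m creep '{"twist":[[-3.8,3.24,0],[-3.8,3.24,0],[-3.8,3.24,0],[0,0,0],[0,0,0],[0,0,0]],"offset":[[0,20,20],[0,20,0],[0,20,0],[0,0,0],[0,0,0],[0,0,0]],"jaw":[0.1,0.1,0.1,0.1,0.1,0.1]}' >/dev/null; python3 st.py
```

```text
t 23.67 tcp [ 0.4829 -0.0702  0.2283] rpy [179.9   0.2   9.4] toolz [-0.003 -0.001 -1.   ] grasp [ 0.4829 -0.0702  0.247 ] F [-0.8 -0.  -1.6] T [-0.07  0.17 -0.01] w 0.0293 gf 37.5 q [-22.  16.  85.  -0.  79.  58.]
```

```bash
python3 -m creep '{"twist":[[0,0,6.88],[0,0,6.88],[0,0,6.88],[0,0,6.88],[0,0,6.88],[0,0,6.88],[0,0,6.88]],"offset":[[11,28.5,0],[11,28.5,0],[11,28.5,0],[11,28.5,0],[11,28.5,0],[11,28.5,0],[11,28.5,0]],"jaw":[0.1,0.1,0.1,0.1,0.1,0.1,0.1]}' >/dev/null
python3 -m creep '{"twist":[[0,0,6.88],[0,0,6.88],[0,0,6.88],[0,0,6.88],[0,0,6.88],[0,0,6.88],[0,0,0],[0,0,0]],"offset":[[11,29,0],[11,29,0],[11,29,0],[11,29,0],[12,29,0],[12,29,0],[0,0,0],[0,0,0]],"jaw":[0.1,0.1,0.1,0.1,0.1,0.1,0.1,0.1]}' >/dev/null
python3 -m creep '{"twist":[[0,0,0],[0,0,0],[0,0,0]],"offset":[[0,0,-30],[0,0,-20],[0,0,0]],"jaw":[0.1,0.1,0.1]}' >/dev/null;  python3 -m creep '{"twist":[[0,0,0],[0,0,0]],"offset":[[0,0,0],[0,0,0]],"jaw":[0.1,0.1]}' >/dev/null;python3 st.py
python3 - <<'E'
from h import *
s=grab('scene'); save(s,'s8.png',(200,120,290,200),7)
E
```

```text
t 25.33 tcp [0.6291 0.3023 0.1808] rpy [1.797e+02 1.000e-01 9.860e+01] toolz [ 0.005 -0.001 -1.   ] grasp [0.629  0.3023 0.1995] F [-0.2  1.4 -1.4] T [-0.07  0.03  0.02] w 0.0289 gf 37.5 q [16. 39. 53. -0. 88.  7.]
```

View pics/s8.png

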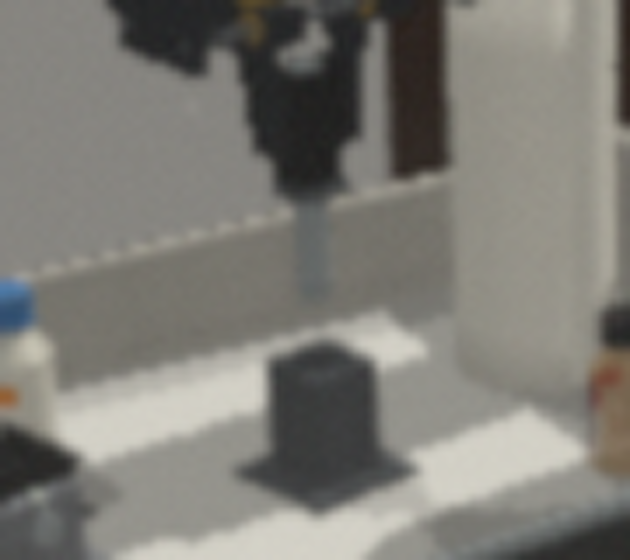

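The driver shank at crop (313,250) is in line above the stand mouth at crop (323,365). Lowering with force checks.

```bash
python3 -m creep '{"twist":[[0,0,0.3],[0,0,0],[0,0,0],[0,0,0]],"offset":[[-1,0.4,-20],[0,0,-8],[0,0,0],[0,0,0]],"jaw":[0.1,0.1,0.1,0.1]}' >/dev/null; python3 st.py
python3 -m creep '{"twist":[[0,0,0],[0,0,0],[0,0,0],[0,0,0],[0,0,0]],"offset":[[0,0,-5],[0,0,-5],[0,0,-5],[0,0,0],[0,0,0]],"jaw":[0.1,0.1,0.1,0.1,0.1]}' >/dev/null; python3 st.py
```

```text
t 25.72 tcp [0.6274 0.3037 0.1516] rpy [1.799e+02 1.000e-01 9.900e+01] toolz [ 0.003 -0.002 -1.   ] grasp [0.6274 0.3038 0.1703] F [-0.1  0.2 -2.3] T [-0.03  0.02 -0.03] w 0.0288 gf 37.5 q [16. 40. 55. -0. 84.  7.]
t 26.13 tcp [0.6272 0.3038 0.1357] rpy [1.799e+02 1.000e-01 9.900e+01] toolz [ 0.002 -0.002 -1.   ] grasp [0.6272 0.3039 0.1544] F [ 0.6 -0.1 -2.1] T [-0.07  0.02 -0.03] w 0.0289 gf 37.5 q [16. 41. 57. -0. 82.  7.]
```

```bash
python3 -m creep '{"twist":[[0,0,0],[0,0,0],[0,0,0],[0,0,0],[0,0,0],[0,0,0]],"offset":[[0.7,-1,-10],[0,0,-11],[0,0,-11],[0,0,-11],[0,0,0],[0,0,0]],"jaw":[0.1,0.1,0.1,0.1,0.1,0.1]}' >/dev/null; python3 st.py
python3 -m creep '{"twist":[[0,0,0],[0,0,0],[0,0,0]],"offset":[[0,0,-4.5],[0,0,0],[0,0,0]],"jaw":[0.1,0.1,0.1]}' >/dev/null; python3 st.py
```

```text
t 26.63 tcp [0.6277 0.3027 0.092 ] rpy [1.8e+02 1.0e-01 9.9e+01] toolz [ 0.001 -0.002 -1.   ] grasp [0.6277 0.3028 0.1107] F [ 0.6  0.9 -1.6] T [-0.06  0.06  0.02] w 0.029 gf 37.5 q [16. 43. 60. -0. 77.  7.]
t 26.88 tcp [0.6279 0.3028 0.0887] rpy [1.799e+02 1.000e-01 9.900e+01] toolz [ 0.003 -0.002 -1.   ] grasp [0.6279 0.3029 0.1074] F [-0.3 -0.1 -2.3] T [-0.09  0.05  0.  ] w 0.029 gf 37.5 q [16. 43. 60. -0. 76.  7.]
```

```bash
python3 -m creep '{"twist":[[0,0,0],[0,0,0],[0,0,0],[0,0,0],[0,0,0],[0,0,0]],"offset":[[0,0,-0.8],[0,0,0],[0,0,0],[0,0,0],[0,0,0],[0,0,0]],"jaw":[0.1,0.5,0.7,1,1,1]}' >/dev/null; python3 st.py
python3 -m creep '{"twist":[[0,0,0],[0,0,0],[0,0,0],[0,0,0],[0,0,0],[0,0,0],[0,0,0]],"offset":[[0,0,15],[0,0,30],[0,0,30],[0,0,30],[0,-20,5],[0,-40,0],[0,-40,0]],"jaw":[1,1,1,1,1,1,1]}'
python3 -m creep '{"twist":[[0,0,-0.6],[0,0,-0.6],[0,0,-0.6],[0,0,-0.6],[0,0,-0.6],[0,0,-0.6],[0,0,-0.6],[0,0,-0.2]],"offset":[[-12,-40,0],[-12,-40,0],[-12,-40,0],[-12,-40,0],[-12,-40,0],[-12,-40,0],[-12,-40,0],[0,0,0]],"jaw":[1,1,1,1,1,1,1,1]}'
python3 st.py
cat > dish.py <<'E'
from h import *
t=grab('top'); s=grab('scene')
def rep(nm,box):
    for cn,im in (('top',t),('scene',s)):
        w=cloud(im); x0,x1,y0,y1,z0,z1=box
        m=((w[...,0]>x0)&(w[...,0]<x1)&(w[...,1]>y0)&(w[...,1]<y1)&(w[...,2]>z0)&(w[...,2]<z1)).astype(np.uint8)
        n,l,st,ce=cv2.connectedComponentsWithStats(m)
        for i in range(1,n):
            if st[i,4]>90:
                p=np.median(im['pixels'][l==i],0); print(nm,cn,ce[i].round(1),st[i,4],'med',np.nanmedian(w[l==i],0).round(4),'rgb',p)
rep('dish',(.3,.65,-.5,-.17,.018,.032))
rep('tray',(.55,.76,-.16,.13,.05,.07))
w=cloud(s); m=(w[...,2]>.075)&(w[...,2]<.14)&(w[...,0]>.59)&(w[...,0]<.67)&(w[...,1]>.26)&(w[...,1]<.35); v,u=np.where(m); 
print('handle scene axis px',[(zz,u[(w[m][:,2]>zz)&(w[m][:,2]<zz+.01)].mean().round(1)) for zz in (.08,.09,.1,.11,.12)] if m.any() else None,'max z',w[m][:,2].max() if m.any() else None, 'pred',proj(s,(.628,.3027,.085)).round(1),proj(s,(.628,.3027,.125)).round(1))
E
python3 dish.py
```

```text
t 27.38 tcp [0.6281 0.3029 0.088 ] rpy [1.798e+02 1.000e-01 9.900e+01] toolz [ 0.003 -0.001 -1.   ] grasp [0.628  0.3029 0.1067] F [0.3 0.1 0.4] T [-0.08  0.   -0.07] w 0.0598 gf 0.0 q [16. 43. 60. -0. 76.  7.]
clock: 27.97
tcp_pos: [0.6277, 0.2027, 0.1985]
tcp_rot: [3.137, 0.002, 1.73]
contact_force: [0.3, -1.0, -0.0]
gripper_width: 0.0879
grip_force: 0.0
clock: 28.63
tcp_pos: [0.5427, -0.0825, 0.198]
tcp_rot: [3.139, 0.004, 1.644]
contact_force: [0.6, -0.5, 0.3]
gripper_width: 0.0884
grip_force: 0.0
t 28.63 tcp [ 0.5427 -0.0825  0.198 ] rpy [179.9   0.2  94.2] toolz [ 0.003 -0.004 -1.   ] grasp [ 0.5427 -0.0824  0.2167] F [ 0.6 -0.5  0.3] T [-0.07  0.04 -0.03] w 0.0884 gf 0.0 q [-21.  23.  79.  -0.  78. -25.]
dish top [437.5 208.8] 359 med [ 0.5766 -0.4374  0.0229] rgb [ 56.  87. 154.]
dish top [387.6 217.8] 348 med [ 0.5491 -0.2987  0.023 ] rgb [125. 124. 118.]
dish top [417.9 250.9] 361 med [ 0.458  -0.3817  0.0227] rgb [183. 182. 174.]
dish top [371.  252.9] 351 med [ 0.4504 -0.2514  0.023 ] rgb [167. 165. 158.]
dish top [371.8 290.7] 361 med [ 0.3456 -0.2534  0.0224] rgb [179. 108.  63.]
dish top [410.2 290.5] 371 med [ 0.3479 -0.359   0.0227] rgb [179. 105.  59.]
dish scene [330.6 270.8] 275 med [ 0.5475 -0.3049  0.0248] rgb [124. 128. 120.]
dish scene [289.5 274.4] 289 med [ 0.4498 -0.2585  0.0244] rgb [179. 184. 172.]
dish scene [254.7 288.7] 325 med [ 0.3447 -0.2598  0.0245] rgb [210. 106.  33.]
dish scene [375.  295.7] 354 med [ 0.5749 -0.4441  0.0249] rgb [ 46.  92. 185.]
dish scene [321.8 300.6] 360 med [ 0.4567 -0.3879  0.0245] rgb [206.5 213.5 198.5]
dish scene [278.3 312. ] 391 med [ 0.3481 -0.3648  0.0246] rgb [210. 106.  33.]
handle scene axis px [(0.08, np.float64(244.2)), (0.09, np.float64(244.8)), (0.1, np.float64(244.2)), (0.11, np.float64(244.2)), (0.12, np.float64(243.2))] max z 0.13471859242407377 pred [244.4 166.2] [243.9 155.8]
```

Driver is upright in its stand and the dishes have not moved. First dish is the one at (0.451,-0.251).

```bash
python3 -m creep '{"twist":[[0,0,0],[0,0,0],[0,0,0],[0,0,0],[0,0,0],[0,0,0],[0,0,0],[0,0,0]],"offset":[[-18,-34,0],[-18,-34,0],[-18,-34,-20],[-18,-34,-20],[-20,-33,-30],[0,0,-35],[0,0,-35],[0,0,0]],"jaw":[1,1,1,1,1,1,1,1]}' 20 >/dev/null; python3 -m creep '{"twist":[[0,0,0],[0,0,0]],"offset":[[0,0,0],[0,0,0]],"jaw":[1,1]}' 20 >/dev/null; python3 st.py
```

```text
t 29.57 tcp [ 0.4579 -0.2377  0.0654] rpy [179.8   0.2  94.7] toolz [ 0.005 -0.003 -1.   ] grasp [ 0.4578 -0.2377  0.0841] F [-0.5 -0.   0.6] T [-0.06  0.04 -0.04] w 0.0881 gf 0.0 q [-41.  30.  94.   0.  56. -45.]
```

```bash
python3 -m creep '{"twist":[[0,0,0],[0,0,0],[0,0,0],[0,0,0],[0,0,0],[0,0,0]],"offset":[[-7.2,-13.5,-10],[0,0,-25],[0,0,-20],[0,0,-5.5],[0,0,0],[0,0,0]],"jaw":[1,1,1,1,1,1]}' 20 >/dev/null; python3 st.py
python3 -m creep '{"twist":[[0,0,0],[0,0,0],[0,0,0],[0,0,0],[0,0,0],[0,0,0],[0,0,0]],"offset":[[0,0,0],[0,0,0],[0,0,0],[0,0,0],[0,0,0],[0,0,0],[0,0,0]],"jaw":[0.6,0.6,0.6,0.6,0.6,0.6,0.6]}' 20 >/dev/null; python3 st.py
```

```text
t 30.07 tcp [ 0.4503 -0.2518  0.0049] rpy [179.8   0.2  94.6] toolz [ 0.005 -0.004 -1.   ] grasp [ 0.4502 -0.2517  0.0236] F [-0.1 -0.8  0.4] T [-0.08  0.01  0.03] w 0.0881 gf 0.0 q [-42.  35.  97.   0.  47. -47.]
t 30.65 tcp [ 0.4496 -0.2517  0.0037] rpy [179.8   0.2  94.6] toolz [ 0.004 -0.002 -1.   ] grasp [ 0.4496 -0.2516  0.0224] F [0.5 1.5 5.4] T [ 0.1   0.01 -0.01] w 0.0594 gf 20.0 q [-42.  36.  97.   0.  47. -47.]
```

```bash
python3 -m creep '{"twist":[[0,0,0],[0,0,0],[0,0,0],[0,0,0],[0,0,0],[0,0,0],[0,0,0],[0,0,0]],"offset":[[0,0,20],[0,0,35],[0,0,35],[0,0,20],[16.4,25.8,0],[16.4,25.8,0],[16.4,25.8,0],[16.4,25.8,0]],"jaw":[0.6,0.6,0.6,0.6,0.6,0.6,0.6,0.6]}' >/dev/null
python3 -m creep '{"twist":[[0,0,0],[0,0,0],[0,0,0],[0,0,0],[0,0,0],[0,0,0],[0,0,0],[0,0,0]],"offset":[[16.4,25.8,0],[16.4,25.8,0],[16.4,25.8,0],[16.4,25.8,0],[16.4,25.8,0],[16.4,25.8,0],[16.4,25.8,0],[16.4,25.8,0]],"jaw":[0.6,0.6,0.6,0.6,0.6,0.6,0.6,0.6]}' >/dev/null
python3 -m creep '{"twist":[[0,0,0],[0,0,0],[0,0,0]],"offset":[[0,0,-20],[0,0,0],[0,0,0]],"jaw":[0.6,0.6,0.6]}' >/dev/null; python3 st.py
```

```text
t 32.23 tcp [0.6452 0.058  0.092 ] rpy [-1.799e+02  1.000e-01  9.460e+01] toolz [-0.001 -0.002 -1.   ] grasp [0.6452 0.058  0.1107] F [ 0.  -0.8 -1.2] T [-0.07  0.1  -0.02] w 0.0595 gf 20.0 q [ -5.  39.  69.  -0.  72. -10.]
```

```bash
python3 -m creep '{"twist":[[0,0,0],[0,0,0],[0,0,0],[0,0,0],[0,0,0],[0,0,0]],"offset":[[1,0,-20],[0,0,-20],[0,0,-8],[0,0,-3.5],[0,0,0],[0,0,0]],"jaw":[0.6,0.6,0.6,0.6,0.6,0.6]}' >/dev/null; python3 st.py
python3 -m creep '{"twist":[[0,0,0],[0,0,0],[0,0,0],[0,0,0],[0,0,0],[0,0,0],[0,0,0],[0,0,0]],"offset":[[0,0,0],[0,0,0],[0,0,0],[0,0,10],[0,0,25],[0,0,30],[0,-20,20],[0,0,0]],"jaw":[0.85,0.85,0.85,0.85,0.85,0.85,1,1]}' >/dev/null; python3 st.py
```

```text
t 32.73 tcp [0.6476 0.0577 0.0429] rpy [1.798e+02 1.000e-01 9.460e+01] toolz [ 0.004 -0.002 -1.   ] grasp [0.6475 0.0577 0.0616] F [ 1.  -0.4 -1.8] T [-0.04  0.08  0.  ] w 0.0594 gf 20.0 q [ -5.  42.  72.  -0.  66. -10.]
t 33.4 tcp [0.6492 0.0359 0.1325] rpy [179.3   0.3  94.5] toolz [ 0.012 -0.004 -1.   ] grasp [0.6489 0.0359 0.1512] F [ 0.4 -0.2  0.4] T [-0.05  0.06 -0.  ] w 0.0862 gf 0.0 q [ -7.  36.  67.  -0.  76. -12.]
```

```bash
python3 dish.py | grep top; python3 -m creep '{"twist":[[0,0,0],[0,0,0],[0,0,0],[0,0,0],[0,0,0],[0,0,0],[0,0,0],[0,0,0]],"offset":[[-8.3,-28,0],[-8.3,-28,0],[-8.3,-28,0],[-8.3,-28,0],[-8.3,-28,0],[-8.3,-28,0],[-8.3,-28,0],[-8.3,-28,0]],"jaw":[1,1,1,1,1,1,1,1]}' >/dev/null
python3 -m creep '{"twist":[[0,0,0],[0,0,0],[0,0,0],[0,0,0],[0,0,0],[0,0,0],[0,0,0],[0,0,0]],"offset":[[-8.3,-28,0],[-8.3,-28,0],[-8.3,-28,0],[-8.3,-26,0],[0,0,-30],[0,0,-30],[0,0,0],[0,0,0]],"jaw":[1,1,1,1,1,1,1,1]}' >/dev/null;  python3 st.py
```

```text
dish top [437.6 208.8] 356 med [ 0.5765 -0.4378  0.0229] rgb [ 57.  88. 155.]
dish top [387.7 217.9] 355 med [ 0.5491 -0.2989  0.0229] rgb [146. 146. 138.]
dish top [417.9 251.1] 362 med [ 0.4579 -0.3816  0.0229] rgb [184. 183. 175.]
dish top [371.8 290.7] 367 med [ 0.3457 -0.2539  0.0226] rgb [197. 121.  71.]
dish top [410.2 290.5] 375 med [ 0.3481 -0.3589  0.0226] rgb [197. 118.  64.]
t 34.83 tcp [ 0.5469 -0.2948  0.0652] rpy [-1.80e+02 -1.00e-01  9.46e+01] toolz [-0.001  0.001 -1.   ] grasp [ 0.547  -0.2948  0.0839] F [-0.1  0.3  0.6] T [-0.02  0.06  0.04] w 0.0883 gf 0.0 q [-39.  38.  76.   0.  66. -44.]
```

```bash
python3 -m creep '{"twist":[[0,0,0],[0,0,0],[0,0,0],[0,0,0],[0,0,0],[0,0,0]],"offset":[[2,-3.5,-10],[0,0,-25],[0,0,-20],[0,0,-5.5],[0,0,0],[0,0,0]],"jaw":[1,1,1,1,1,1]}' 20 >/dev/null; python3 st.py
python3 -m creep '{"twist":[[0,0,0],[0,0,0],[0,0,0],[0,0,0],[0,0,0],[0,0,0],[0,0,0]],"offset":[[0,0,0],[0,0,0],[0,0,0],[0,0,0],[0,0,0],[0,0,0],[0,0,0]],"jaw":[0.6,0.6,0.6,0.6,0.6,0.6,0.6]}' 20 >/dev/null; python3 st.py
python3 -m creep '{"twist":[[0,0,0],[0,0,0],[0,0,0],[0,0,0],[0,0,0],[0,0,0],[0,0,0],[0,0,0]],"offset":[[0,0,20],[0,0,35],[0,0,35],[0,0,20],[10.3,28.4,0],[10.3,28.4,0],[10.3,28.4,0],[10.3,28.4,0]],"jaw":[0.6,0.6,0.6,0.6,0.6,0.6,0.6,0.6]}' >/dev/null
python3 -m creep '{"twist":[[0,0,0],[0,0,0],[0,0,0],[0,0,0],[0,0,0],[0,0,0],[0,0,0],[0,0,0]],"offset":[[10.3,28.4,0],[10.3,28.4,0],[10.3,28.4,0],[10.3,28.4,0],[10.3,28.4,0],[10.3,28.4,0],[0,0,-20],[0,0,0]],"jaw":[0.6,0.6,0.6,0.6,0.6,0.6,0.6,0.6]}' >/dev/null
python3 -m creep '{"twist":[[0,0,0],[0,0,0]],"offset":[[0,0,0],[0,0,0]],"jaw":[0.6,0.6]}' >/dev/null; python3 st.py
```

```text
t 35.33 tcp [ 0.5503 -0.2997  0.0075] rpy [179.8   0.2  94.6] toolz [ 0.004 -0.003 -1.   ] grasp [ 0.5502 -0.2997  0.0262] F [ 0.  -0.3  1.4] T [-0.04  0.09  0.04] w 0.0884 gf 0.0 q [-39.  43.  78.   0.  59. -44.]
t 35.92 tcp [ 0.5497 -0.2995  0.0067] rpy [1.798e+02 1.000e-01 9.460e+01] toolz [ 0.003 -0.002 -1.   ] grasp [ 0.5497 -0.2995  0.0254] F [-0.4  1.1  4.6] T [0.05 0.07 0.01] w 0.0597 gf 20.1 q [-39.  43.  78.   0.  59. -44.]
t 37.42 tcp [ 0.6524 -0.0163  0.0965] rpy [1.799e+02 1.000e-01 9.450e+01] toolz [ 0.002 -0.002 -1.   ] grasp [ 0.6524 -0.0162  0.1152] F [-0.   0.7 -0.1] T [-0.05  0.05 -0.03] w 0.0594 gf 20.1 q [-12.  39.  68.  -0.  73. -16.]
```

```bash
python3 -m creep '{"twist":[[0,0,0],[0,0,0],[0,0,0],[0,0,0],[0,0,0],[0,0,0]],"offset":[[0,0,-20],[0,0,-20],[0,0,-8],[0,0,-4.5],[0,0,0],[0,0,0]],"jaw":[0.6,0.6,0.6,0.6,0.6,0.6]}' >/dev/null; python3 st.py
python3 -m creep '{"twist":[[0,0,0],[0,0,0],[0,0,0],[0,0,0],[0,0,0],[0,0,0],[0,0,0],[0,0,0]],"offset":[[0,0,0],[0,0,0],[0,0,0],[0,0,10],[0,0,25],[0,0,30],[0,0,20],[0,0,0]],"jaw":[0.85,0.85,0.85,0.85,0.85,0.85,1,1]}' >/dev/null; python3 st.py
python3 dish.py | grep top
python3 -m creep '{"twist":[[0,0,0],[0,0,0],[0,0,0],[0,0,0],[0,0,0],[0,0,0],[0,0,0],[0,0,0]],"offset":[[-16,-30,0],[-16,-30,0],[-16,-30,0],[-16,-30,0],[-16,-30,0],[-16,-30,0],[-16,-30,0],[-16,-30,0]],"jaw":[1,1,1,1,1,1,1,1]}' >/dev/null
python3 -m creep '{"twist":[[0,0,0],[0,0,0],[0,0,0],[0,0,0],[0,0,0],[0,0,0],[0,0,0],[0,0,0]],"offset":[[-16,-30,0],[-16,-30,0],[-16,-30,0],[-16,-30,0],[0,0,-30],[0,0,-30],[0,0,0],[0,0,0]],"jaw":[1,1,1,1,1,1,1,1]}' >/dev/null;  python3 st.py
```

```text
t 37.92 tcp [ 0.653  -0.0159  0.0447] rpy [1.798e+02 1.000e-01 9.460e+01] toolz [ 0.004 -0.002 -1.   ] grasp [ 0.6529 -0.0158  0.0634] F [-0.  -0.8 -0.5] T [-0.06  0.06 -0.  ] w 0.0595 gf 20.1 q [-12.  42.  71.  -0.  66. -16.]
t 38.58 tcp [ 0.6544 -0.0157  0.1346] rpy [179.4   0.3  94.6] toolz [ 0.012 -0.004 -1.   ] grasp [ 0.6542 -0.0156  0.1533] F [ 1.1  0.9 -0.1] T [-0.05  0.04 -0.01] w 0.086 gf 0.0 q [-12.  37.  66.  -0.  77. -16.]
dish top [437.6 208.8] 353 med [ 0.5766 -0.4381  0.0229] rgb [ 56.  86. 153.]
dish top [418. 251.] 359 med [ 0.4579 -0.3818  0.0228] rgb [182. 181. 173.]
dish top [371.8 290.6] 357 med [ 0.3457 -0.2537  0.0227] rgb [195. 120.  69.]
dish top [410.2 290.6] 366 med [ 0.3485 -0.3587  0.0226] rgb [195. 116.  63.]
tray top [264.4 178.1] 182 med [0.6515 0.0494 0.0593] rgb [180. 179. 171.]
t 40.02 tcp [ 0.4599 -0.3746  0.0674] rpy [-1.80e+02 -1.00e-01  9.46e+01] toolz [-0.     0.002 -1.   ] grasp [ 0.4599 -0.3746  0.0861] F [ 0.5  1.  -0.3] T [-0.01  0.   -0.07] w 0.0881 gf 0.0 q [-51.  36.  81.   0.  64. -55.]
```

```bash
python3 -m creep '{"twist":[[0,0,0],[0,0,0],[0,0,0],[0,0,0],[0,0,0],[0,0,0]],"offset":[[-2,-6.6,-10],[0,0,-25],[0,0,-20],[0,0,-6.5],[0,0,0],[0,0,0]],"jaw":[1,1,1,1,1,1]}' 20 >/dev/null; python3 st.py
python3 -m creep '{"twist":[[0,0,0],[0,0,0],[0,0,0],[0,0,0],[0,0,0],[0,0,0],[0,0,0]],"offset":[[0,0,0],[0,0,0],[0,0,0],[0,0,0],[0,0,0],[0,0,0],[0,0,0]],"jaw":[0.6,0.6,0.6,0.6,0.6,0.6,0.6]}' 20 >/dev/null; python3 st.py
python3 -m creep '{"twist":[[0,0,0],[0,0,0],[0,0,0],[0,0,0],[0,0,0],[0,0,0],[0,0,0],[0,0,0]],"offset":[[0,0,20],[0,0,35],[0,0,35],[0,0,20],[16.7,24.5,0],[16.7,24.5,0],[16.7,24.5,0],[16.7,24.5,0]],"jaw":[0.6,0.6,0.6,0.6,0.6,0.6,0.6,0.6]}' >/dev/null
python3 -m creep '{"twist":[[0,0,0],[0,0,0],[0,0,0],[0,0,0],[0,0,0],[0,0,0],[0,0,0],[0,0,0]],"offset":[[16.7,24.5,0],[16.7,24.5,0],[16.7,24.5,0],[16.7,24.5,0],[16.7,24.5,0],[16.7,24.5,0],[16.7,24.5,0],[16.7,24.5,0]],"jaw":[0.6,0.6,0.6,0.6,0.6,0.6,0.6,0.6]}' >/dev/null
python3 -m creep '{"twist":[[0,0,0],[0,0,0],[0,0,0]],"offset":[[0,0,-20],[0,0,0],[0,0,0]],"jaw":[0.6,0.6,0.6]}' >/dev/null; python3 st.py
```

```text
t 40.52 tcp [ 0.4591 -0.3825  0.0083] rpy [179.8   0.2  94.6] toolz [ 0.004 -0.003 -1.   ] grasp [ 0.459  -0.3825  0.027 ] F [-0.1 -0.1 -0.1] T [-0.04  0.05  0.04] w 0.0884 gf 0.0 q [-51.  41.  83.   0.  56. -56.]
t 41.1 tcp [ 0.4587 -0.3822  0.0077] rpy [1.798e+02 1.000e-01 9.460e+01] toolz [ 0.003 -0.002 -1.   ] grasp [ 0.4586 -0.3821  0.0264] F [0.1 0.1 6. ] T [ 0.07  0.19 -0.02] w 0.0595 gf 20.0 q [-51.  41.  83.   0.  56. -56.]
t 42.68 tcp [ 0.6582 -0.0879  0.0961] rpy [-1.80e+02  1.00e-01  9.46e+01] toolz [-0.    -0.001 -1.   ] grasp [ 0.6582 -0.0879  0.1148] F [-0.1 -0.2  0.3] T [-0.1   0.08  0.07] w 0.0589 gf 20.0 q [-18.  40.  66.  -0.  74. -22.]
```

Lower to about 0.045, release, lift, then look.

```bash
python3 -m creep '{"twist":[[0,0,0],[0,0,0],[0,0,0],[0,0,0],[0,0,0],[0,0,0]],"offset":[[0,0,-20],[0,0,-20],[0,0,-8],[0,0,-3],[0,0,0],[0,0,0]],"jaw":[0.6,0.6,0.6,0.6,0.6,0.6]}' >/dev/null; python3 st.py
python3 -m creep '{"twist":[[0,0,0],[0,0,0],[0,0,0],[0,0,0],[0,0,0],[0,0,0],[0,0,0],[0,0,0]],"offset":[[0,0,0],[0,0,0],[0,0,0],[0,0,10],[0,0,25],[0,0,30],[-20,0,25],[-30,30,20]],"jaw":[0.85,0.85,0.85,0.85,0.85,0.85,0.7,0.5]}' >/dev/null
python3 -m creep '{"twist":[[0,0,0],[0,0,0],[0,0,0],[0,0,0],[0,0,0],[0,0,0],[0,0,0],[0,0,0]],"offset":[[-30,30,0],[-30,30,0],[-30,30,0],[-30,30,0],[-30,30,0],[-30,30,0],[0,30,0],[0,30,0]],"jaw":[0,0,0,0,0,0,0,0]}' >/dev/null; python3 st.py
python3 - <<'E'
from h import *
t=grab('top'); s=grab('scene'); w=cloud(t)
a=cv2.resize(t['pixels'][90:290,130:410],(800,571),interpolation=cv2.INTER_CUBIC)
b=cv2.resize(s['pixels'][165:230,180:240],(276,300),interpolation=cv2.INTER_CUBIC)
a[:300,:276]=b
cv2.imwrite('pics/t9.png',a[:,:,::-1])
m=((w[...,2]>.05)&(w[...,2]<.07)&(w[...,0]>.58)&(w[...,0]<.73)&(w[...,1]>-.15)&(w[...,1]<.12)).astype(np.uint8)
n,l,st,ce=cv2.connectedComponentsWithStats(m); c0=np.array([.652,-.0139]); y=np.radians(4.58); R=np.array([[np.cos(y),-np.sin(y)],[np.sin(y),np.cos(y)]])
for i in range(1,n):
    if st[i,4]>80:
        p=ray(t,*ce[i],.06); q=w[l==i]; A=np.c_[q[:,:2]-q[:,:2].mean(0),np.ones(len(q))]; k=np.linalg.lstsq(A,q[:,2],rcond=None)[0]
        print(st[i,4],p.round(4),'tray xy',((p[:2]-c0)@R).round(4),'z',k[2].round(4),'tilt deg',np.degrees(np.hypot(*k[:2])).round(1))
E
```

```text
t 43.18 tcp [ 0.6594 -0.0885  0.0475] rpy [179.8   0.2  94.6] toolz [ 0.004 -0.002 -1.   ] grasp [ 0.6593 -0.0885  0.0662] F [-0.1  0.7 -0.6] T [-0.01  0.1  -0.05] w 0.0595 gf 20.0 q [-18.  43.  69.  -0.  68. -22.]
t 44.52 tcp [0.4341 0.1768 0.1554] rpy [1.798e+02 1.000e-01 9.460e+01] toolz [ 0.004 -0.002 -1.   ] grasp [0.4341 0.1768 0.1741] F [ 1.2 -0.8 -0.6] T [-0.09 -0.   -0.01] w 0.0102 gf 0.0 q [ 8. 19. 95. -0. 66.  3.]
360 [ 0.658  -0.0885  0.06  ] tray xy [ 0.     -0.0749] z 0.0589 tilt deg 0.3
368 [ 0.6515 -0.0153  0.06  ] tray xy [-0.0006 -0.0014] z 0.059 tilt deg 0.7
364 [0.6462 0.0571 0.06  ] tray xy [-0.0001  0.0713] z 0.0588 tilt deg 0.4
```

View pics/t9.png

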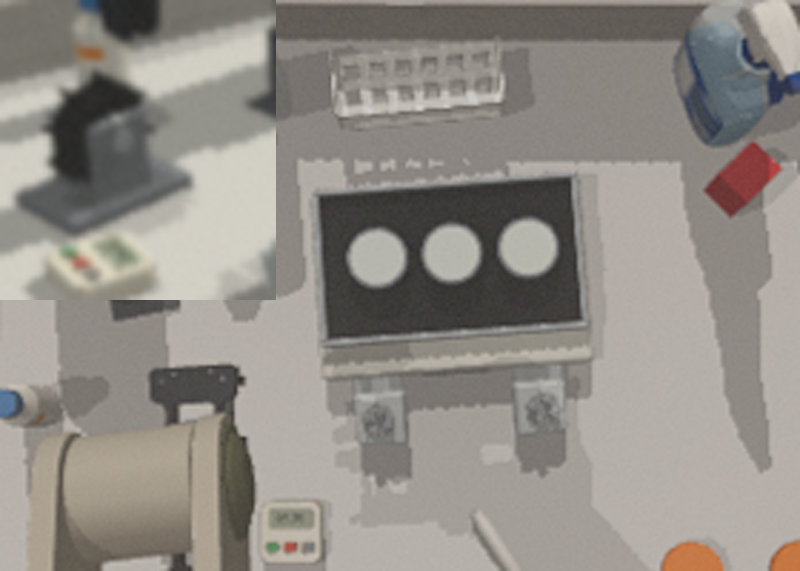

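The picture shows the three dishes flat on the tray at tray y +71, -1 and -75 mm, with tilt under 1° and tops at z=0.059. Both screw heads have turned. Now the wheel: I'll work out its ridge angles from the first pictures.

```bash
cat > wh.py <<'E'
from h import *
c=np.array([.430,.2508,.055]); y=np.radians(12); X=np.array([np.cos(y),np.sin(y),0]); Y=np.array([-np.sin(y),np.cos(y),0])
def ang(im,nm):
    w=cloud(im)-c; a=w@X; b=w@Y; z=w[...,2]; r=np.hypot(a,z); m=(abs(b)<.018)&(r>.022)&(r<.05)&(z>-.01)
    th=np.degrees(np.arctan2(a[m],z[m])); rr=r[m]*1e3
    print(nm,m.sum(),[(int(t),len(q),int(np.percentile(q,80)) ) for t in range(-100,100,6) if len(q:=rr[(th>=t)&(th<t+6)])>2])
def ld(n):
    z=np.load(n+'0.npz'); return {k:z[k] for k in z}
E
python3 - <<'E'
from wh import *
t=ld('top'); s=ld('scene'); ang(t,'top'); ang(s,'scene')
w=cloud(t)-c; m=(abs(w@X)<.06)&(abs(w@Y)<.04)&(w[...,2]>.005)
q=w[m]; print('cheek+wheel y extent',np.percentile(q@Y,[2,98]).round(4),'x ext',np.percentile(q@X,[2,98]).round(4))
for z0 in (-.045,-.0,.02): 
    k=(q[:,2]>z0); print(z0,np.percentile(q[k]@Y,[2,98]).round(4),np.percentile(q[k]@X,[2,98]).round(4))
def up(im,b,W,H): return cv2.resize(im['pixels'][b[1]:b[3],b[0]:b[2]],(W,H),interpolation=cv2.INTER_CUBIC)
cv2.imwrite('pics/w10.png',np.hstack([up(t,(170,232,215,284),400,462),up(s,(183,173,225,218),400,462)])[:,:,::-1])
E
```

```text
top 339 [(-88, 4, 36), (-82, 10, 39), (-76, 29, 38), (-70, 11, 38), (-64, 5, 29), (-58, 9, 31), (-52, 10, 30), (-34, 21, 39), (-28, 20, 39), (-22, 13, 32), (-16, 13, 30), (-10, 13, 31), (-4, 12, 31), (2, 14, 32), (8, 19, 37), (14, 19, 41), (26, 7, 31), (32, 13, 31), (38, 8, 32), (44, 12, 31), (50, 13, 37), (56, 32, 40), (62, 10, 41), (98, 7, 41)]
scene 177 [(-94, 7, 31), (-88, 4, 32), (-76, 15, 39), (-70, 9, 33), (-64, 7, 29), (-58, 6, 27), (-52, 4, 31), (-46, 8, 30), (-40, 6, 30), (-34, 13, 43), (-28, 6, 43), (-22, 4, 32), (-16, 5, 33), (-10, 7, 32), (-4, 7, 32), (2, 5, 33), (8, 7, 41), (14, 15, 40), (20, 4, 37), (32, 4, 28), (38, 3, 31), (50, 7, 38), (56, 7, 40), (62, 3, 43)]
cheek+wheel y extent [-0.0261  0.0256] x ext [-0.0374  0.0345]
-0.045 [-0.0261  0.0256] [-0.0374  0.0345]
-0.0 [-0.0261  0.0256] [-0.0374  0.0345]
0.02 [-0.0132  0.0142] [-0.0216  0.0345]
```

View pics/w10.png

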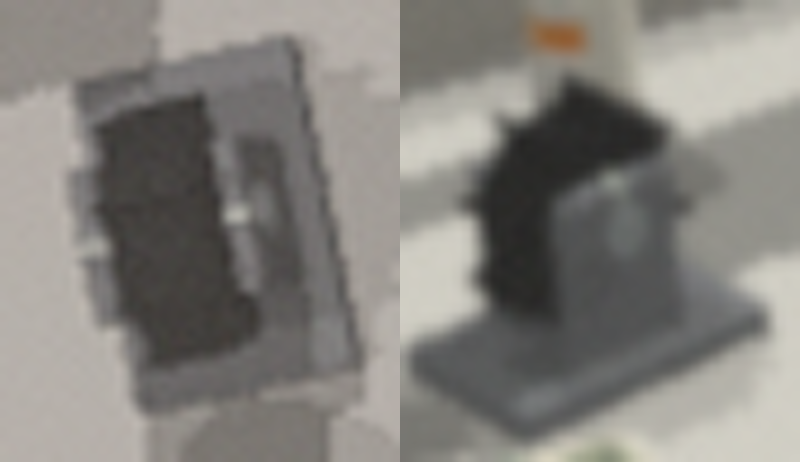

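The crops show the wheel. From both depth views the ridges stand at about -75°, -30°, +14° and +59° from the top, so the joint is about 0.25 or 1.04. I'll put the shut fingers behind the -30° ridge and roll it away.

```bash
python3 -m creep '{"twist":[[0,0,-6.9],[0,0,-6.9],[0,0,-6.9],[0,0,-6.9],[0,0,-6.9],[0,0,-6.9],[0,0,-6.9],[0,0,-6.9]],"offset":[[-4,6,0],[-4,6,0],[-4,6,0],[-4,6,0],[-4,6,0],[-4,6,0],[-4,6,0],[-4,6,0]],"jaw":[0,0,0,0,0,0,0,0]}' >/dev/null
python3 -m creep '{"twist":[[0,0,-6.9],[0,0,-6.9],[0,0,-6.9],[0,0,-6.9],[0,0,0],[0,0,0],[0,0,0]],"offset":[[-3,6,0],[-3,6,0],[-3,6,0],[0,0,0],[0,0,-10],[0,0,-10],[0,0,0]],"jaw":[0,0,0,0,0,0,0]}' >/dev/null
cat > wt.py <<'E'
import runpy; runpy.run_path('st.py')
from wh import *
o=ctrl.observe(); d=o['tcp_pos']-c; print("TCP x'",(d@X*1e3).round(1),"y'",(d@Y*1e3).round(1),'z',(o['tcp_pos'][2]*1e3).round(1))
E
python3 wt.py
```

```text
t 45.87 tcp [0.3942 0.2407 0.1333] rpy [179.8   0.2  11.8] toolz [-0.003 -0.004 -1.   ] grasp [0.3942 0.2408 0.152 ] F [-0.7  0.1 -0.2] T [-0.04  0.19 -0.  ] w 0.0008 gf 0.0 q [17. 20. 97. -0. 63. 95.]
TCP x' -37.1 y' -2.4 z 133.3
```

```bash
python3 -m creep '{"twist":[[0,0,0],[0,0,0],[0,0,0],[0,0,0],[0,0,0]],"offset":[[-1,1,-15],[0,0,-15],[0,0,-10],[0,0,-3.5],[0,0,0]],"jaw":[0,0,0,0,0]}' >/dev/null; python3 wt.py
python3 -m creep '{"twist":[[0,0,0],[0,0,0],[0,0,0],[0,0,0]],"offset":[[4.9,1,0],[4.9,1,0],[4.9,1,0],[0,0,0]],"jaw":[0,0,0,0]}' >/dev/null; python3 wt.py
python3 -m creep '{"twist":[[0,0,0],[0,0,0],[0,0,0],[0,0,0],[0,0,0],[0,0,0]],"offset":[[4.9,1,0],[4.9,1,0],[4.9,1,0],[4.9,1,0],[4.9,1,0],[0,0,0]],"jaw":[0,0,0,0,0,0]}' >/dev/null; python3 wt.py
```

```text
t 46.28 tcp [0.3936 0.2421 0.0906] rpy [179.8   0.2  11.8] toolz [-0.002 -0.003 -1.   ] grasp [0.3937 0.2421 0.1093] F [ 0.2 -0.4 -0.1] T [-0.04  0.11 -0.  ] w 0.0007 gf 0.0 q [ 17.  24. 100.  -0.  56.  95.]
TCP x' -37.4 y' -1.0 z 90.6
t 46.62 tcp [0.4093 0.2457 0.0918] rpy [179.9   0.   11.8] toolz [ 0.    -0.002 -1.   ] grasp [0.4093 0.2457 0.1105] F [-1.  -0.1  1.4] T [-0.1   0.33  0.  ] w 0.0006 gf 0.6 q [17. 25. 98. -0. 57. 95.]
TCP x' -21.3 y' -0.7 z 91.8
t 47.12 tcp [0.4338 0.2505 0.0903] rpy [1.798e+02 1.000e-01 1.180e+01] toolz [-0.001 -0.003 -1.   ] grasp [0.4338 0.2506 0.109 ] F [ 0.8  0.3 -1.4] T [0.02 0.21 0.01] w 0.0005 gf 0.2 q [17. 27. 95. -0. 59. 95.]
TCP x' 3.6 y' -1.1 z 90.3
```

```bash
python3 -m creep '{"twist":[[0,0,0],[0,0,0],[0,0,0],[0,0,0],[0,0,0],[0,0,0]],"offset":[[-2,-0.4,0],[0,0,20],[-12,-2.5,30],[-15,-3,30],[-15,-3,0],[0,0,0]],"jaw":[0,0,0,0,0,0]}' >/dev/null; python3 wt.py
python3 - <<'E'
from wh import *
s=grab('scene'); ang(s,'scene')
E
```

```text
t 47.62 tcp [0.3871 0.2414 0.1719] rpy [179.9  -0.   11.8] toolz [ 0.001 -0.002 -1.   ] grasp [0.3871 0.2414 0.1906] F [-0.1  0.  -0.3] T [-0.02  0.09 -0.  ] w 0.0005 gf 0.0 q [17. 16. 95. -0. 69. 95.]
TCP x' -43.9 y' -0.3 z 171.9
scene 184 [(-100, 4, 29), (-94, 6, 29), (-88, 4, 29), (-82, 3, 33), (-76, 6, 39), (-70, 9, 40), (-64, 9, 41), (-58, 8, 38), (-52, 9, 31), (-46, 5, 31), (-40, 9, 33), (-34, 5, 30), (-28, 7, 30), (-22, 14, 41), (-16, 3, 35), (-4, 7, 32), (2, 4, 32), (8, 8, 33), (14, 3, 33), (20, 18, 41), (26, 7, 40), (32, 5, 33), (50, 4, 28), (62, 7, 41), (68, 4, 42)]
```

The broad ridge shows up at about -66° (20° wide), so the joint is now about 1.2. One more stroke on the -20° ridge.

```bash
python3 -m creep '{"twist":[[0,0,0],[0,0,0],[0,0,0],[0,0,0],[0,0,0],[0,0,0]],"offset":[[12.6,2.7,-20],[0,0,-25],[0,0,-20],[0,0,-12],[0,0,-4.5],[0,0,0]],"jaw":[0,0,0,0,0,0]}' >/dev/null; python3 wt.py
python3 -m creep '{"twist":[[0,0,0],[0,0,0],[0,0,0],[0,0,0],[0,0,0],[0,0,0],[0,0,0],[0,0,0]],"offset":[[4.9,1,0],[4.9,1,0],[4.9,1,0],[4.9,1,0],[4.9,1,0],[4.9,1,0],[4.5,0.9,0],[0,0,0]],"jaw":[0,0,0,0,0,0,0,0]}' >/dev/null; python3 wt.py
python3 -m creep '{"twist":[[0,0,0],[0,0,0],[0,0,0],[0,0,0],[0,0,0],[0,0,0]],"offset":[[-2,-0.4,0],[0,0,20],[-12,-2.5,30],[-15,-3,30],[-15,-3,0],[0,0,0]],"jaw":[0,0,0,0,0,0]}' >/dev/null
python3 - <<'E'
from wh import *
s=grab('scene'); ang(s,'scene')
E
```

```text
t 48.17 tcp [0.4013 0.244  0.0875] rpy [179.8   0.3  11.8] toolz [-0.004 -0.004 -1.   ] grasp [0.4014 0.2441 0.1062] F [ 0.1 -0.4 -0.8] T [-0.   0.2  0. ] w 0.0004 gf 0.0 q [17. 24. 99. -0. 56. 95.]
TCP x' -29.5 y' -0.7 z 87.5
t 48.83 tcp [0.4362 0.2513 0.0891] rpy [1.799e+02 1.000e-01 1.180e+01] toolz [-0.    -0.003 -1.   ] grasp [0.4363 0.2513 0.1078] F [0.3 0.6 1.8] T [0.1  0.12 0.03] w 0.0005 gf 2.0 q [17. 27. 94. -0. 59. 95.]
TCP x' 6.2 y' -0.8 z 89.1
scene 185 [(-100, 3, 30), (-94, 6, 29), (-88, 5, 30), (-82, 6, 30), (-76, 4, 31), (-70, 4, 42), (-64, 13, 38), (-58, 5, 30), (-52, 8, 31), (-46, 5, 34), (-40, 7, 31), (-34, 10, 32), (-28, 13, 40), (-22, 13, 43), (-16, 7, 41), (-10, 3, 29), (2, 7, 33), (8, 6, 32), (14, 6, 38), (20, 16, 39), (26, 8, 38), (44, 3, 29), (56, 5, 37), (62, 6, 42), (68, 3, 40)]
```

The broad ridge is at about -20°. Now I'll push it upright, finger face to x'≈-5.5 mm, i.e. TCP x'≈-14.5.

```bash
python3 -m creep '{"twist":[[0,0,0],[0,0,0],[0,0,0],[0,0,0],[0,0,0],[0,0,0]],"offset":[[2,0.4,-20],[0,0,-25],[0,0,-20],[0,0,-12],[0,0,-3],[0,0,0]],"jaw":[0,0,0,0,0,0]}' >/dev/null; python3 wt.py
python3 -m creep '{"twist":[[0,0,0],[0,0,0],[0,0,0],[0,0,0],[0,0,0],[0,0,0],[0,0,0]],"offset":[[4.9,1,0],[4.9,1,0],[4.9,1,0],[2.9,0.6,0],[2,0.4,0],[0,0,0],[0,0,0]],"jaw":[0,0,0,0,0,0,0]}' >/dev/null; python3 wt.py
```

```text
t 49.88 tcp [0.3933 0.2424 0.0878] rpy [179.8   0.3  11.8] toolz [-0.004 -0.004 -1.   ] grasp [0.3934 0.2425 0.1065] F [ 0.2 -0.4  0.2] T [0.02 0.1  0.02] w 0.0006 gf 0.0 q [ 17.  24. 101.  -0.  56.  95.]
TCP x' -37.6 y' -0.6 z 87.8
t 50.47 tcp [0.4131 0.2467 0.0891] rpy [1.799e+02 1.000e-01 1.180e+01] toolz [-0.001 -0.003 -1.   ] grasp [0.4131 0.2467 0.1078] F [-0.5 -0.5  1.2] T [-0.04  0.2   0.03] w 0.0004 gf 0.0 q [17. 25. 98. -0. 57. 95.]
TCP x' -17.4 y' -0.5 z 89.1
```

```bash
python3 -m creep '{"twist":[[0,0,0],[0,0,0],[0,0,0],[0,0,0]],"offset":[[2,0.4,0],[1,0.2,0],[0,0,0],[0,0,0]],"jaw":[0,0,0,0]}' >/dev/null; python3 wt.py
python3 -m creep '{"twist":[[0,0,0],[0,0,0],[0,0,0],[0,0,0],[0,0,0],[0,0,0],[0,0,0],[0,0,0]],"offset":[[-3,-0.6,0],[-3,-0.6,0],[-5,-1,25],[-15,-3,30],[-15,-35,20],[0,-40,0],[0,-40,0],[0,-40,0]],"jaw":[0,0,0,0,0,0,0,0]}' >/dev/null
python3 -m creep '{"twist":[[0,0,0],[0,0,0],[0,0,0],[0,0,0],[0,0,0],[0,0,0]],"offset":[[0,-40,0],[0,-40,0],[0,-40,0],[0,0,0],[0,0,0],[0,0,0]],"jaw":[0,0,0,0,0,0]}' >/dev/null; python3 st.py
python3 - <<'E'
from wh import *
s=grab('scene'); t=grab('top'); ang(s,'scene'); ang(t,'top')
def up(im,b,W,H): return cv2.resize(im['pixels'][b[1]:b[3],b[0]:b[2]],(W,H),interpolation=cv2.INTER_CUBIC)
cv2.imwrite('pics/f11.png',np.hstack([up(t,(110,120,350,300),480,360),up(s,(180,150,240,220),308,360)])[:,:,::-1])
E
```

```text
t 50.8 tcp [0.4159 0.2472 0.089 ] rpy [1.799e+02 1.000e-01 1.180e+01] toolz [-0.001 -0.003 -1.   ] grasp [0.4159 0.2473 0.1077] F [-0.6 -0.4  1.2] T [-0.02  0.25 -0.05] w 0.0002 gf 0.2 q [17. 25. 97. -0. 57. 95.]
TCP x' -14.5 y' -0.6 z 89.0
t 51.97 tcp [ 0.3749 -0.0315  0.1633] rpy [1.799e+02 1.000e-01 1.180e+01] toolz [-0.002 -0.003 -1.   ] grasp [ 0.375  -0.0315  0.182 ] F [-0.5 -0.1 -0.2] T [ 0.04  0.18 -0.  ] w 0.0003 gf 0.0 q [-23.   9. 107.  -0.  64.  55.]
scene 188 [(-100, 3, 28), (-94, 4, 36), (-88, 15, 39), (-82, 4, 31), (-76, 10, 32), (-70, 6, 31), (-64, 9, 29), (-58, 5, 31), (-52, 8, 31), (-46, 11, 38), (-40, 4, 40), (-34, 7, 32), (-28, 7, 31), (-22, 4, 31), (-16, 9, 31), (-10, 12, 38), (-4, 11, 42), (2, 11, 41), (8, 4, 41), (14, 3, 37), (26, 4, 32), (38, 9, 38), (44, 12, 41), (86, 3, 42)]
top 356 [(-100, 3, 34), (-94, 26, 39), (-88, 15, 38), (-70, 5, 30), (-52, 5, 38), (-46, 27, 39), (-40, 19, 35), (-34, 12, 31), (-28, 10, 31), (-22, 12, 31), (-16, 12, 31), (-10, 13, 40), (-4, 18, 40), (2, 17, 42), (8, 10, 39), (14, 10, 31), (20, 15, 32), (26, 10, 32), (32, 10, 31), (38, 13, 34), (44, 34, 40), (50, 5, 34), (62, 3, 29), (80, 5, 37), (86, 18, 41), (92, 15, 38)]
```

View pics/f11.png

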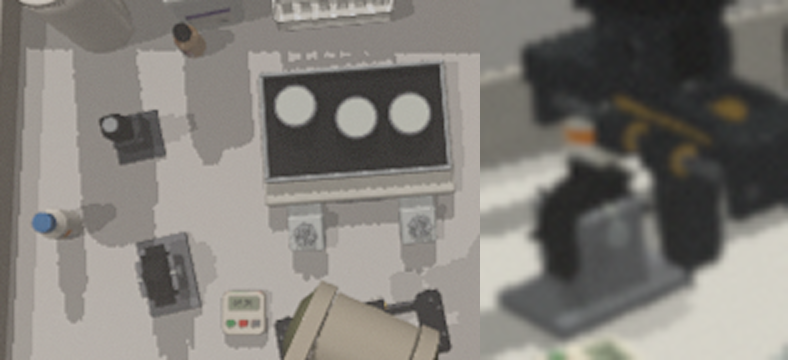

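The broad ridge spans about -10° to +13°, so it stands upright. The picture also shows the left dish, at crop (296,105), shifted on the tray since placement: the announced knock. I'll measure whether it is still within bounds.

```bash
python3 - <<'E'
from h import *
t=grab('top'); w=cloud(t)
m=((w[...,2]>.05)&(w[...,2]<.08)&(w[...,0]>.58)&(w[...,0]<.75)&(w[...,1]>-.16)&(w[...,1]<.14)).astype(np.uint8)
n,l,st,ce=cv2.connectedComponentsWithStats(m); c0=np.array([.652,-.0139]); y=np.radians(4.58); R=np.array([[np.cos(y),-np.sin(y)],[np.sin(y),np.cos(y)]])
for i in range(1,n):
    if st[i,4]>80:
        p=ray(t,*ce[i],.06); q=w[l==i]; A=np.c_[q[:,:2]-q[:,:2].mean(0),np.ones(len(q))]; k=np.linalg.lstsq(A,q[:,2],rcond=None)[0]
        print(st[i,4],p.round(4),'tray xy mm',(((p[:2]-c0)@R)*1e3).round(1),'z',k[2].round(4),'tilt deg',np.degrees(np.hypot(*k[:2])).round(1))
E
```

```text
362 [0.6668 0.0695 0.06  ] tray xy mm [21.4 82. ] z 0.0588 tilt deg 1.8
365 [ 0.6578 -0.0885  0.06  ] tray xy mm [ -0.1 -74.8] z 0.0588 tilt deg 1.1
366 [ 0.6517 -0.0154  0.06  ] tray xy mm [-0.5 -1.4] z 0.059 tilt deg 0.5
```

The shifted dish is still flat on the tray floor at (21, 82) mm, well inside the ±55/±110 mm limits, so no mending is needed. The arm is clear of everything, so I'm handing in.

```bash
python3 -c "
from cell import ctrl
print(ctrl.job_done())"
```

```text
the job is handed in; nothing more can be done
None
```

I handed the job in, with no verdict shown: both screws driven to their hard stops, driver upright in its stand, all three dishes flat and lid up on the tray (one was knocked about 24 mm but is still well inside the limits), and the broad ridge about 1° from straight up.

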